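# Load and lock power modules in the inspection fixture

## Task

Load every power module on the bench into the inspection fixture: set each down in front of a pocket and slide it sideways until its base-plate toe is fully home under the overhanging lip, one module to a pocket. Then pull the turning bar out of its upright holder and, with the bar in one hole of the collar after another (never turning the collar with the fingers), screw the collar clockwise to its stop so that the locking bar rises behind the modules; finally put the bar back upright in its holder. Do not knock the flux bottle away or over.

Things in the scene. Friction and masses are not known exactly. Their poses are not given: they have to be found in the camera images.
- module0_block (a point): loose power module, 0.2 kg; 2 or 3 identical ones are present (None if absent). Aluminium base plate 52 (x) x 44 (y) x 8 mm; on it a black block 30 (x) x 20 (y) mm from 8 to 76 mm above the underside, its centre 9 mm to +x of the plate's centre: the plate's bare toe reaches 35 mm to -x of this point, its rear 17 mm to +x. This point: block centre, 42 mm above the underside
- module1_block (a point): second power module, the same in every way. Each starts upright on the bench; grip the block across its y
- module2_block (a point): third power module, the same in every way. The weight is mostly in the base plate. Any module fits any pocket, toe (-x) first
- pocket0 (a point): where a module's block point is when it is fully home in this pocket, x axes parallel: 42 mm above the deck, whose top is 12 mm above the bench. Modules slide in to fixture -x. In x from this point: back wall -35 mm; lip overhangs from there to -17 mm, underside 14 mm and top 20 mm above the deck; side walls 48 mm apart, rounded noses ending at -10 mm; open deck to +77 mm
- pocket1 (a point): the same for the middle pocket, 78 mm to fixture +y of pocket0. A module set flat on the deck with its block point about 34 mm to +x of a pocket point is just clear of lip and noses, and is then slid to -x
- pocket2 (a point): the same for the third pocket, 78 mm to fixture +y of pocket1. All pockets start empty; with 2 modules one stays empty
- fixture: the fixed aluminium fixture, 124 (x) x 340 (y) mm; origin on the bench 54 mm below and 10 mm to +x of pocket1. Its axes are the fixture axes. A grey guard plate, top 50 mm above the bench, covers the -x half of the collar up to 2 mm short of its axis, so a bar can stand only in holes within about 80 degrees either side of fixture +x and must change holes to go on turning
- collar_top (a point): centre of the top of the steel collar, 94 mm across, vertical axis, top 42 mm above the bench, 170 mm to -y of the fixture's origin. Its x axis turns with the collar. Six square holes 14 mm wide, 16 mm deep, open upwards, on a circle of 34 mm radius, at 0, 60, 120, 180, 240, 300 degrees from this x axis. A brass spindle 24 mm across stands 12 mm above the middle
- collar (a joint): turn of the collar, rad: grows clockwise seen from above; starts at 0 to 1.0, stop at 6.28; friction about 0.06 N m, stays where left
- gate (a joint): rise of the brass locking bar, m, driven by the collar, 0.667 mm per rad: 0 is 1 mm below the deck's top; at the collar's stop 3.2 mm above it, so a module can still be carried in level over it, under the lip, if one was knocked out. 5 mm wide, along the whole row, 21 to 26 mm to +x of the pocket points (4 mm behind seated plates)
- bar_grip (a point): centre of the grip of the loose steel turning bar (158 mm long, 0.12 kg): grip 18 mm in diameter, 45 mm long, at the top; shaft 10 mm in diameter, tapered tip. z runs along the bar away from the tip; tip 135 mm to -z of this point, top end 23 mm to +z. Starts in its holder, tip 10 mm above the bench, leaning up to about 4 degrees
- holder_mouth (a point): centre of the open mouth of the bar's holder: a fixed upright grey tube, inside diameter 14 mm, 80 mm deep, outside 22 mm, on a dark foot 60 mm across; the mouth is 90 mm above the bench; the grip's centre is 55 mm above the mouth when the bar is fully in
- flux_mid (a point): middle of the loose amber flux bottle (40 mm across, 75 mm tall) beyond the +y end of the fixture; leave it standing where it is
Not all that is in view belongs to the job. What is shaped like the part that bears module0_block but purple is not meant.

How it is judged:
By the outcome, as a careful person would: the job done as asked, in the order asked, and still so for the second after the job is handed in, with the robot touching nothing.
Of module0, module1, module2 only 2 to 3 are there at a start; the rules pass over those that are not, and their reading is None.
At some moment in a run one of module0, module1, module2 may be knocked a few centimetres aside while the robot is not near it.
It also fails if it takes over 210 s, if anything falls off the work surface, if the arm or the gripper's body presses on something with over 40 N, if the wrist force passes 120 N, or if a joint passes its speed limit or range.

## Robot

A 6-joint arm with a two-finger parallel gripper is mounted at the origin on the work surface. World frame = base frame: x ahead of the robot, y to its left, z up, the work surface at z = 0. Lengths are in mm, angles in rad, forces in N, time in s.
With the tool pointing down it reaches from about 225 to 875 mm from the base axis. Payload 3.4 kg.
Tool frame: the origin (TCP) lies midway between the tips of the shut fingers; the grasp point (between the pads) lies 19 mm behind it (ctrl.grasp_offset is the y of the grasp point in the tool frame, in mm); y points along the fingers, x is the direction in which the jaws open and shut, and the axes are right-handed (so a half turn about y gives the same grasp; the last joint's range is limited). The gripper opens to 85 mm and grips with 20 to 120 N. Pads are 22 mm wide; open, the fingers measure 114 mm over their backs; the gripper's body (76 mm by 85 mm) begins 54 mm behind the grasp point. The pads swing forward as they close: fully open they stand 13 mm farther back than shut.
Start: joints at [1.201, 0.276, 1.505, -0, 1.361, -0.121], TCP at [141.604, 557.325, 231.328] pointing down, gripper open.
Joint ranges: [-2.89, 2.89], [-0.75, 2.08], [0.22, 2.7], [-1.18, 4.32], [0.11, 2.71], [-2.7, 2.7]. Speed limits (rad/s): [2.57, 2.57, 3.14, 3.14, 3.14, 3.14].

## Interface

Orientations are given as a unit quaternion [x, y, z, w].
In Python, from workcell import ctrl gives the robot as it stands. The module is installed in compiled form; this text tells all that it offers. Calls block until the motion is done:
- ctrl.movep(position, orientation): joint-space move of the TCP to a pose.
- ctrl.movel(position, max_speed=150, attitude=None, contact_N=None): straight line of the TCP; attitude=None keeps the orientation; max_speed is the mean speed in mm/s. With contact_N (N) it stops when the force on the tool has changed by that much, and returns True; else False.
- ctrl.goto_joints(angles): joint-space move.
- ctrl.set_gripper(opening): finger opening in mm; the grip force is fixed at half the most; returns when the fingers have stopped.
- ctrl.hold(seconds).
- ctrl.inverse_kinematics(position, orientation): joint angles nearest the present ones, or None.
- ctrl.capture(name): name is "side" or "top"; returns a dict with "img" (384x512x3 uint8, red, green, blue), "vfov" (degrees; the focal length in pixels is half the picture's height over the tangent of half this angle, whatever the lens; pixels are square), "cx", "cy" (the principal point, pixels), "rvec" (rotation vector, rad) and "tvec" (3), from world to camera coordinates, as OpenCV has them. Camera axes: x right, y down, z forward; pixel columns grow to the right and rows downward; lengths in mm; the calibration is good to about 2 mm. A picture is of the moment at which its call begins. There is no depth.
A pose or a line that the arm cannot do raises ctrl.Unreachable and nothing moves.
- ctrl.finish_job(): hands the job in, once; it reports no verdict.
Readings, each from a call of its own:
- ctrl.current_clock(): time.
- ctrl.current_joint_pos(): joint angles.
- ctrl.current_dq(): joint speeds.
- ctrl.current_effort(): joint torques, N m.
- ctrl.current_position(): TCP position.
- ctrl.current_eef_rot(): TCP orientation.
- ctrl.current_ft_force(): force on the tool from outside, world axes, zero at the start.
- ctrl.current_moment(): the same for the moment, N m.
- ctrl.current_finger_gap(): finger opening in mm.
Only numpy, scipy, OpenCV 4.12 (cv2) and the standard library are available. Lean on these libraries where they do the work, as an engineer would, in place of code of your own. Each camera call takes 0.05 s, during which the arm holds its last target.

## Working session

There is one attempt and no reset: what is moved stays moved. The work goes in short steps, each a Python script; the robot and the scene stay as the last script left them, time stands still between calls to the robot, and variables do not carry over. Pictures are saved under pics/ and viewed, and the job is handed in when it is done.

```bash
ls; mkdir -p pics; python3 - <<'E'
from workcell import ctrl
import cv2,json,numpy as np
for n in ["side","top"]:
    c=ctrl.capture(n)
    cv2.imwrite(f"pics/{n}0.png",c["img"][:,:,::-1])
    print(n,c["vfov"],c["cx"],c["cy"],np.array(c["rvec"]).ravel(),np.array(c["tvec"]).ravel(), [k for k in c])
print(ctrl.current_clock(),ctrl.current_eef_rot(),ctrl.grasp_offset, ctrl.current_finger_gap())
E
```

```text
pics
side 46.09281263355465 252.65610455502198 194.251655320991 [ 2.0914802  -0.40070824  0.20142752] [-516.35467173  233.69480716 1133.89269862] ['img', 'vfov', 'cx', 'cy', 'rvec', 'tvec']
top 49.415612820174374 250.81542340808522 188.72202407781936 [ 2.17159928 -2.18969719  0.12500527] [  13.27168835  554.41487755 1102.97235642] ['img', 'vfov', 'cx', 'cy', 'rvec', 'tvec']
0.1 [ 0.55847208  0.43358942 -0.43459443 -0.55788604] -18.700000000000003 85.29717430808223
```

View pics/side0.png

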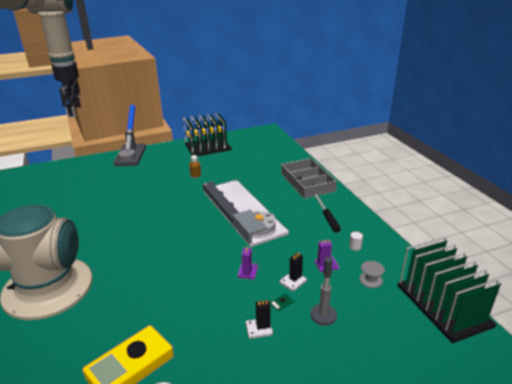

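View pics/top0.png

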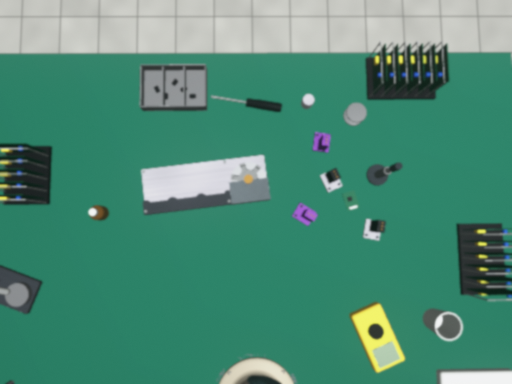

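```bash
cat > h.py <<'E'
from workcell import ctrl
import cv2,numpy as np
from scipy.spatial.transform import Rotation as R
from scipy.optimize import least_squares
def cap(n,fn=None):
    c=ctrl.capture(n)
    c['rvec']=np.array(c['rvec'],float).reshape(3,1);c['tvec']=np.array(c['tvec'],float).reshape(3,1)
    h=c['img'].shape[0];f=h/2/np.tan(np.radians(c['vfov'])/2)
    c['K']=np.array([[f,0,c['cx']],[0,f,c['cy']],[0,0,1]])
    if fn: cv2.imwrite(f"pics/{fn}.png",c['img'][:,:,::-1])
    return c
def proj(c,P): return cv2.projectPoints(np.array(P,float).reshape(-1,3),c['rvec'],c['tvec'],c['K'],None)[0].reshape(-1,2)
def ray(c,uv):
    Rm=cv2.Rodrigues(c['rvec'])[0];o=(-Rm.T@c['tvec']).ravel()
    d=Rm.T@np.linalg.inv(c['K'])@np.array([uv[0],uv[1],1.]);return o,d
def onz(c,uv,z):
    o,d=ray(c,uv);return o+d*(z-o[2])/d[2]
def crop(c,u0,v0,w,h,s,fn,pts=None):
    im=np.ascontiguousarray(c['img'][v0:v0+h,u0:u0+w,::-1]);im=cv2.resize(im,None,fx=s,fy=s,interpolation=cv2.INTER_CUBIC)
    # grid labels each 10px
    for u in range((u0+9)//10*10,u0+w,10):
        x=int((u-u0+.5)*s);cv2.line(im,(x,0),(x,6),(0,255,255),1);cv2.putText(im,str(u),(x-10,16),0,.35,(0,255,255),1)
    for v in range((v0+9)//10*10,v0+h,10):
        y=int((v-v0+.5)*s);cv2.line(im,(0,y),(6,y),(0,255,255),1);cv2.putText(im,str(v),(8,y+4),0,.35,(0,255,255),1)
    if pts is not None:
        for p in np.array(pts).reshape(-1,2): cv2.circle(im,(int((p[0]-u0+.5)*s),int((p[1]-v0+.5)*s)),2,(0,0,255),-1)
    cv2.imwrite(f"pics/{fn}.png",im)
E
python3 - <<'E'
from h import *
t=cap("top");s=cap("side")
crop(t,290,120,110,130,6,"t_mod"); crop(t,130,145,150,75,5,"t_fix")
crop(s,225,225,130,120,6,"s_mod"); crop(s,195,175,100,75,8,"s_fix")
o,_=ray(t,(0,0));o2,_=ray(s,(0,0));print(o,o2)
E
```

```text
[ 446.01819268   29.74071952 1150.77507559] [ 189.11115161 -977.01154116  785.26013695]
```

View pics/t_mod.png

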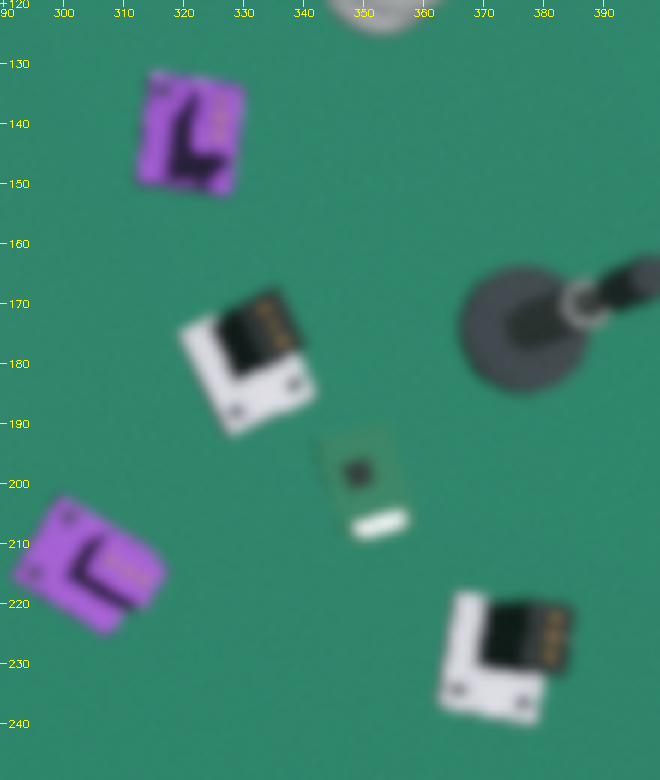

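View pics/t_fix.png

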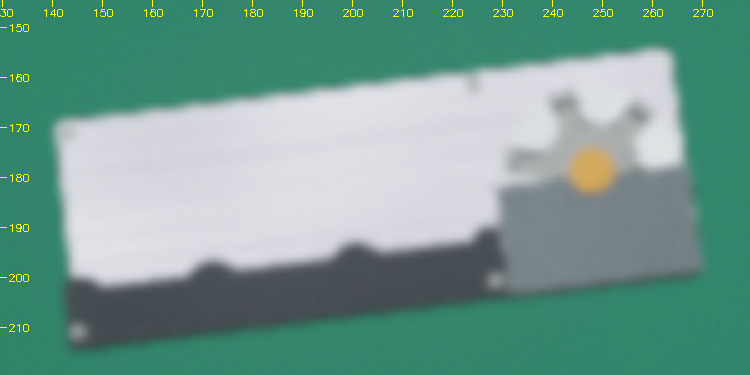

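View pics/s_mod.png

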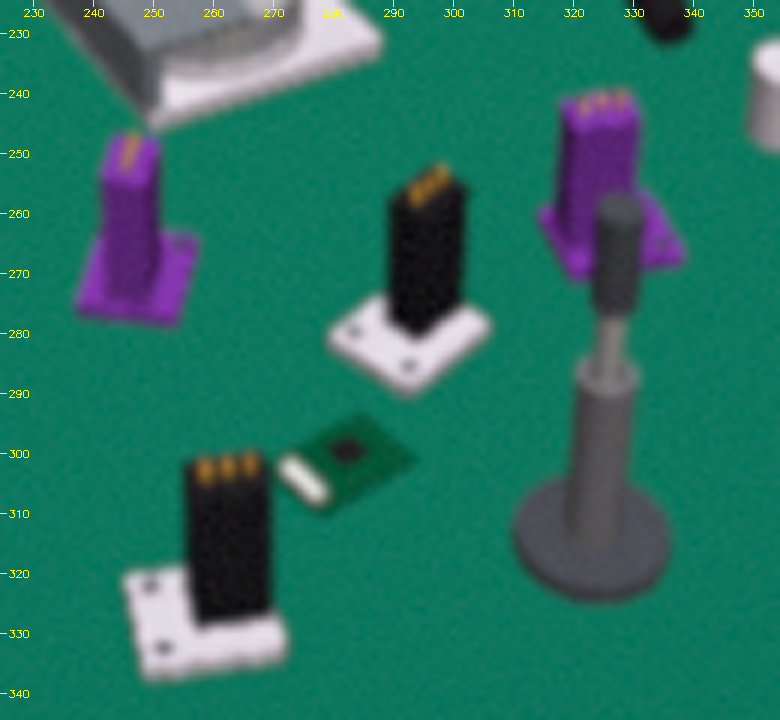

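View pics/s_fix.png

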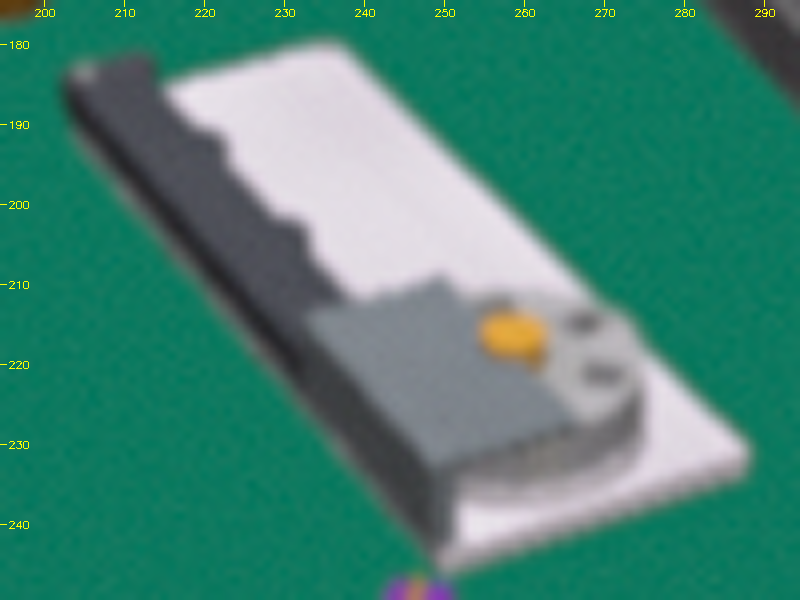

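```bash
cat > fit.py <<'E'
from h import *
def px(u0,v0,s,x,y): return (u0+x/s-.5, v0+y/s-.5)
def w(p,P):
    c,s_=np.cos(p[2]),np.sin(p[2]);P=np.array(P,float)
    return np.c_[p[0]+c*P[:,0]-s_*P[:,1],p[1]+s_*P[:,0]+c*P[:,1],P[:,2]]
def fit(obs,x0):
    # obs: list (cam, Pts, uv, extras)
    def r(x): return np.concatenate([(proj(c,w(x,P))-np.array(uv)).ravel() for c,P,uv in obs])
    return least_squares(r,x0,loss='soft_l1')
E
python3 - <<'E'
from fit import *
t=cap("top");s=cap("side")
T=lambda x,y:px(130,145,5,x,y); S=lambda x,y:px(195,175,8,x,y)
# params fx,fy,yaw,ymax
def P(q,side):
    ym=q[3];yn=ym-340
    if side=='t': return [[67,ym,12],[67,yn,12],[0,-170,54],[-20,39,32],[-20,-39,32]]
    return [[67,ym,12],[67,yn,12],[-57,yn,0],[0,-170,54]]
ot=[T(55,122),T(670,50),T(592,170),T(212,262),T(355,243)]
os_=[S(340,40),S(748,448),S(443,572),S(512,330)]
def run(use):
    def r(q):
        o=[]
        if 't' in use:o.append(proj(t,w(q,P(q,'t')))-ot)
        if 's' in use:o.append(proj(s,w(q,P(q,'s')))-os_)
        return np.concatenate(o).ravel()
    z=least_squares(r,[520,130,.1,123],loss='soft_l1');print(use,z.x.round(3),r(z.x).reshape(-1,2).round(1).tolist());return z.x
for u in ('t','s','ts'): q=run(u)
E
```

```text
t [5.58889e+02 1.84918e+02 1.15000e-01 1.18384e+02] [[0.1, 0.3], [-0.0, -0.1], [0.2, 0.2], [-0.3, -0.4], [0.1, -0.1]]
s [5.62366e+02 1.87812e+02 1.07000e-01 1.17025e+02] [[-0.0, -0.3], [-0.0, -0.1], [-0.1, 0.5], [0.2, -0.2]]
ts [5.59628e+02 1.85183e+02 1.15000e-01 1.18157e+02] [[0.0, 0.1], [-0.0, -0.3], [0.1, -0.0], [-0.4, -0.6], [-0.0, -0.4], [-1.0, 0.1], [-0.3, 0.1], [-0.3, 0.9], [0.1, 0.4]]
```

```bash
cat > mods.py <<'E'
from fit import *
BOX=[(np.array([[x,y,z] for z in(0,8) for x,y in((-35,-22),(17,-22),(17,22),(-35,22))])),(np.array([[x,y,z] for z in(8,76) for x,y in((-15,-10),(15,-10),(15,10),(-15,10))]))]
def overlay(c,p,u0,v0,wd,h,s,fn,z0=0,col=(0,0,255)):
    im=cv2.resize(np.ascontiguousarray(c['img'][v0:v0+h,u0:u0+wd,::-1]),None,fx=s,fy=s,interpolation=cv2.INTER_CUBIC)
    for q in np.atleast_2d(p):
      for B in BOX:
        uv=((proj(c,w(q,B+[0,0,z0]))-[u0-.5,v0-.5])*s).astype(int)
        for i in range(4):
            for a,b in((i,(i+1)%4),(i+4,(i+1)%4+4),(i,i+4)): cv2.line(im,tuple(map(int,uv[a])),tuple(map(int,uv[b])),col,1)
    cv2.imwrite(f"pics/{fn}.png",im)
E
python3 - <<'E'
from mods import *
t=cap("top");s=cap("side")
T=lambda *a:[px(290,120,6,*q) for q in a]; S=lambda *a:[px(225,225,6,*q) for q in a]
Pt=[[-35,22,8],[-35,-22,8],[17,22,8],[15,-10,76],[-15,-10,76]]
A=(T((232,437),(317,393),(180,332),(278,287),(306,343)),[[-35,22,8],[-35,-22,0],[17,-22,4],[-15,-10,8],[15,-10,76],[-15,10,76]],S((328,336),(408,395),(490,325),(415,340),(466,185),(390,200)))
B=(T((440,703),(538,723),(457,592),(573,605),(565,675)),[[-35,22,8],[-35,-22,0],[17,-22,0],[-15,-10,8],[15,-10,8]],S((125,578),(147,680),(287,657),(195,625),(270,615)))
ps=[]
for n,(ot,Ps,os_),x0 in(("A",A,[480,-180,.45]),("B",B,[360,-300,-.2])):
    for nm,obs in(("t",[(t,Pt,ot)]),("s",[(s,Ps,os_)]),("ts",[(t,Pt,ot),(s,Ps,os_)])):
        z=fit(obs,x0);print(n,nm,z.x.round(3),round(z.cost,2))
    ps.append(z.x)
np.save("mods.npy",ps)
overlay(t,ps,290,150,110,100,6,"ot");overlay(s,ps,225,225,130,120,6,"os")
E
```

```text
A t [ 587.075 -209.672   63.277] 0.45
A s [ 587.119 -208.565    6.732] 1.4
A ts [ 587.007 -209.25    13.013] 1.99
B t [ 451.977 -324.809   18.672] 0.25
B s [ 452.145 -323.054  -19.008] 0.71
B ts [ 452.025 -324.027   12.398] 1.36
```

View pics/ot.png

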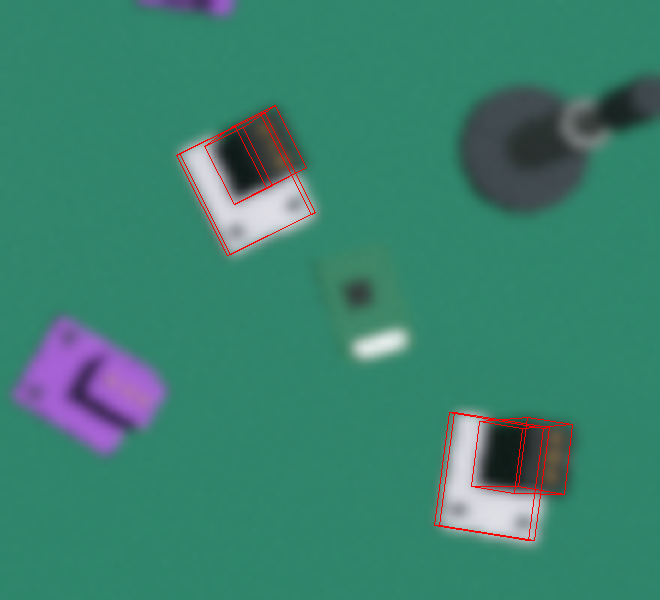

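View pics/os.png

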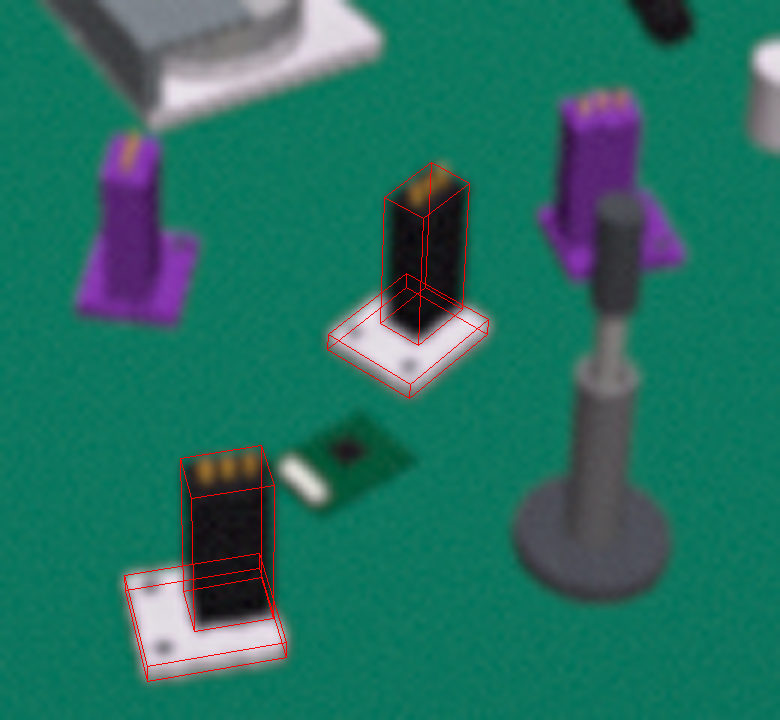

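```bash
cat > rob.py <<'E'
from mods import *
def quat(yaw):  # candidate quats with jaw axis along +-y of yaw frame
    out=[]
    for sg in(1,-1):
        x=sg*np.array([-np.sin(yaw),np.cos(yaw),0]);y=np.array([0,0,-1.]);z=np.cross(x,y)
        out.append(R.from_matrix(np.c_[x,y,z]).as_quat())
    return out
def best(pos,yaw):
    q0=np.array(ctrl.current_joint_pos());b=None
    for q in quat(yaw):
        j=ctrl.inverse_kinematics(list(pos),list(q))
        if j is None: continue
        d=np.abs(np.array(j)-q0).max()
        if abs(j[5])>2.4: d+=5
        if b is None or d<b[0]: b=(d,q,j)
    return list(map(float,b[1]))
def st(): print("t",round(ctrl.current_clock(),1),"p",np.round(ctrl.current_position(),1),"F",np.round(ctrl.current_ft_force(),1),"M",np.round(ctrl.current_moment(),2),"gap",round(ctrl.current_finger_gap(),1))
E
python3 - <<'E'
from rob import *
p=np.load("mods.npy")[0]
q=best([p[0],p[1],180],p[2]); print(q,np.round(ctrl.inverse_kinematics([p[0],p[1],180],q),2))
ctrl.movep([p[0],p[1],180],q);st()
s=cap("side");overlay(s,p,240,200,130,100,6,"c1")
E
```

```text
[0.5983647300732979, -0.37677533067374425, 0.37677533067374425, -0.5983647300732978] [-0.45  0.38  1.48 -0.    1.28  0.67]
t 3.5 p [ 587.3 -208.3  180.1] F [-0.3  1.   0.5] M [-0.02  0.01  0.03] gap 85.2
```

View pics/c1.png

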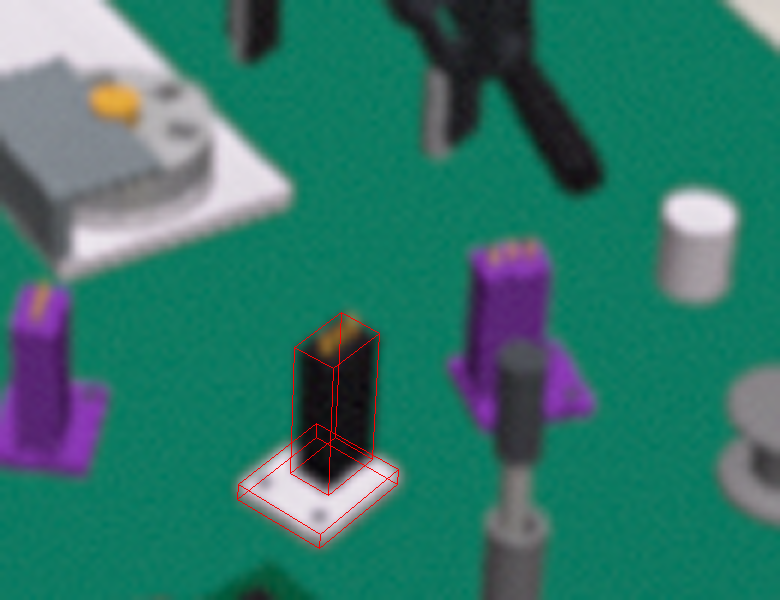

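```bash
python3 - <<'E'
from rob import *
p=np.load("mods.npy")[0]
print(ctrl.movel([p[0],p[1],28],150,contact_N=10));st()
print(ctrl.set_gripper(0));st()
print(ctrl.movel([p[0],p[1],120],150));st()
F=[560,186,.113]
tp=w(F,[[-10+42,78,0]])[0]
q=best([tp[0],tp[1],120],F[2]);ctrl.movep([tp[0],tp[1],120],q);ctrl.hold(.3);st()
t=cap("top");s=cap("side")
crop(t,130,130,150,90,5,"t2");crop(s,180,120,110,100,7,"s2")
E
```

```text
False
t 4.7 p [ 587.8 -209.6   28.9] F [-0.1  0.7  0.4] M [ 0.03 -0.04  0.01] gap 85.6
False
t 5.3 p [ 587.1 -209.3   28.3] F [ 0.2 -0.3  2.7] M [0.08 0.05 0.01] gap 19.3
False
t 6.1 p [ 586.2 -208.8  119. ] F [ 0.2  0.  -1.4] M [-0.01  0.02  0.01] gap 19.4
t 8.1 p [583.3 266.5 120.1] F [ 0.2 -0.1 -2.5] M [ 0.01 -0.01  0.05] gap 19.4
```

View pics/t2.png

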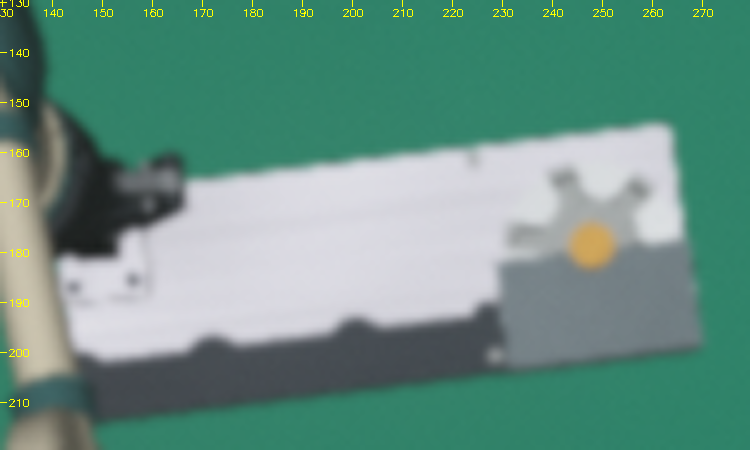

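View pics/s2.png

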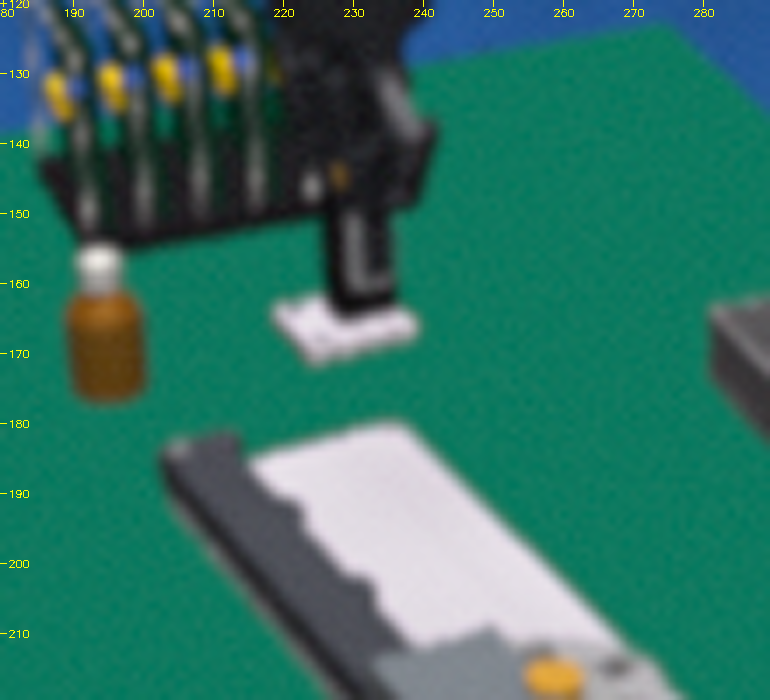

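```bash
python3 - <<'E'
from rob import *
t=cap("top");s=cap("side");st()
pos=ctrl.current_position();p=[pos[0],pos[1],.113];z0=pos[2]-28.3
P=[[-35,-22,8],[-35,22,8],[17,-22,8],[-35,-22,0],[17,-22,0],[-29,0,8]]
P=np.array(P)+[0,0,z0]
print(proj(t,w(p,P)).round(1).tolist());print(proj(s,w(p,P)).round(1).tolist())
overlay(t,p,130,130,80,90,8,"t3",z0);overlay(s,p,180,120,110,100,7,"s3",z0)
E
```

```text
t 8.3 p [583.1 266.9 120. ] F [-0.8  0.  -2.2] M [ 0.02 -0.01 -0.04] gap 19.2
[[159.2, 188.1], [141.7, 190.2], [157.1, 167.8], [159.8, 188.4], [157.7, 168.3], [150.2, 186.8]]
[[224.0, 169.3], [218.3, 163.7], [238.6, 165.6], [224.1, 171.5], [238.7, 167.8], [222.8, 166.1]]
```

View pics/t3.png

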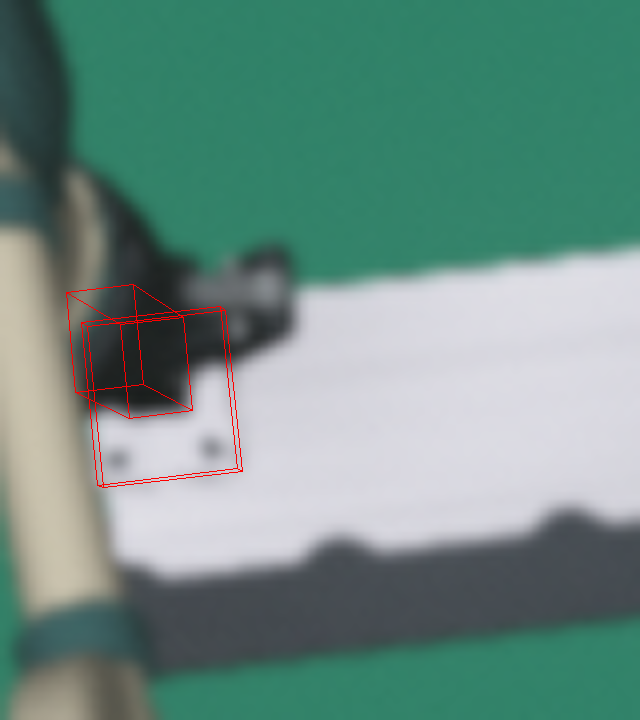

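View pics/s3.png

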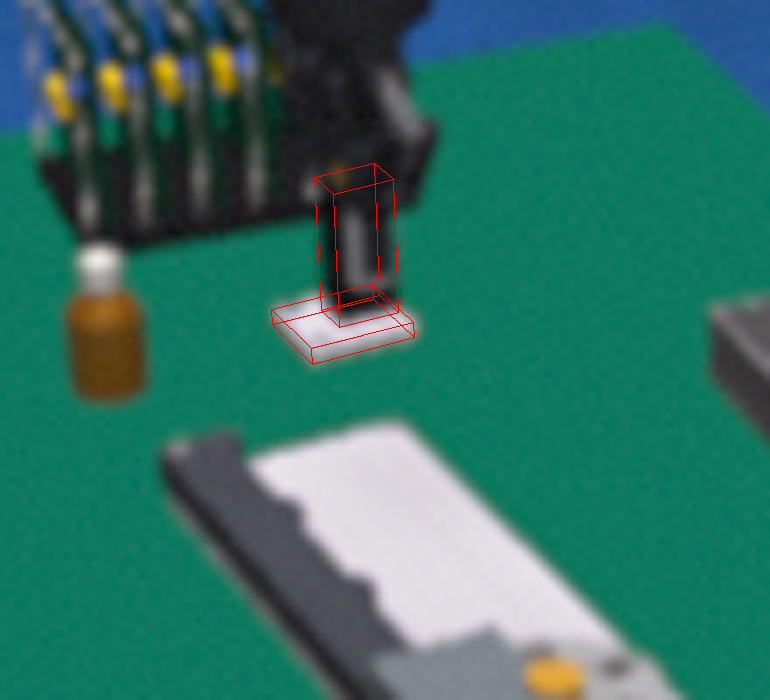

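```bash
cat >> rob.py <<'E'
F=np.array([559.3,185.2,.1145])
def fp(x,y,z): return [float(v) for v in w(F,[[x,y,z]])[0]]
def tof(p):
    c,s=np.cos(F[2]),np.sin(F[2]);d=np.array(p[:2])-F[:2];return np.array([c*d[0]+s*d[1],-s*d[0]+c*d[1],p[2]])
def place(py):
    q=best(fp(28,py,70),F[2])
    ctrl.movel(fp(28,py,60),120,attitude=q);ctrl.hold(.3)
    print("down",ctrl.movel(fp(28,py,37),30,contact_N=4));st()
    z=ctrl.current_position()[2]
    for k in range(1):
        r=ctrl.movel(fp(-16,py,z+.3),40,contact_N=12);print("slide",r,tof(ctrl.current_position()).round(1));st()
E
python3 - <<'E'
from rob import *
place(78)
t=cap("top");s=cap("side")
crop(t,130,130,80,90,7,"t4");crop(s,180,120,110,100,7,"s4")
E
```

```text
down True
t 9.9 p [578.  265.8  40.3] F [-0.4  0.9  3.2] M [ 0.09 -0.06  0.02] gap 19.3
slide True [-9.2 78.1 40.5]
t 10.8 p [541.2 261.8  40.5] F [ 2.4  0.2 -0.1] M [ 0.05 -0.19 -0.02] gap 19.6
```

View pics/s4.png

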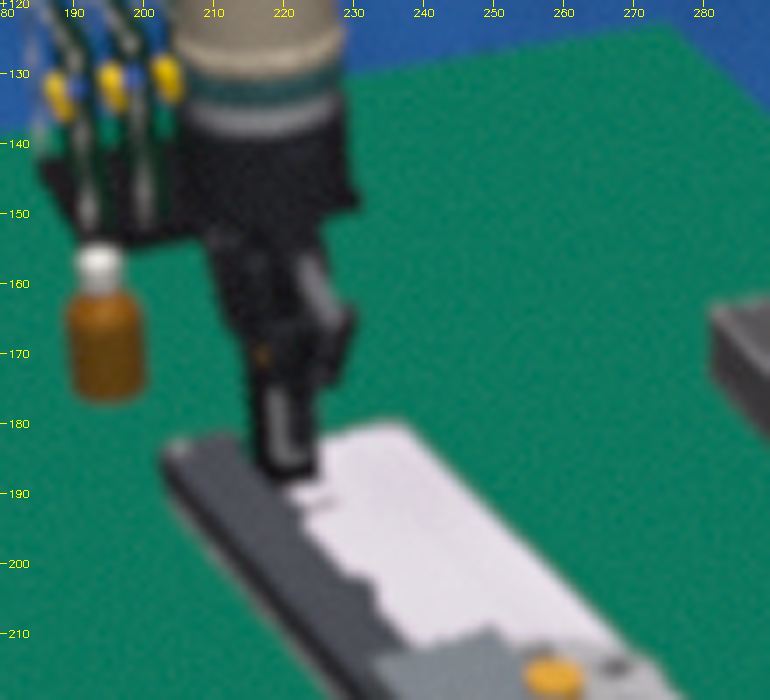

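```bash
python3 - <<'E'
from rob import *
z=ctrl.current_position()[2]
print(ctrl.movel(fp(-14,78,z-.3),20,contact_N=20),tof(ctrl.current_position()).round(1));st()
ctrl.hold(.2);st()
ctrl.set_gripper(36);st();print(tof(ctrl.current_position()).round(1))
p=tof(ctrl.current_position());
ctrl.movel(fp(p[0],78,150),200);ctrl.hold(.1)
ctrl.movep(fp(60,-60,190),best(fp(60,-60,190),F[2]))
t=cap("top");s=cap("side")
crop(t,130,130,150,90,5,"t5");crop(s,180,120,110,100,7,"s5");crop(s,225,225,130,120,6,"s5b")
E
```

```text
False [-9.7 78.1 41.1]
t 11.5 p [540.7 261.7  41.1] F [ 7.9  0.4 -1.6] M [-0.05 -1.5   0.05] gap 19.3
t 11.7 p [540.7 261.7  41.1] F [ 7.7  0.8 -2.1] M [-0.03 -1.4   0.01] gap 19.4
t 12.0 p [535.3 260.9  39.8] F [ 0.1 -0.1 -0.4] M [ 0.03  0.04 -0.03] gap 36.0
[-15.2  77.9  39.8]
```

View pics/s5.png

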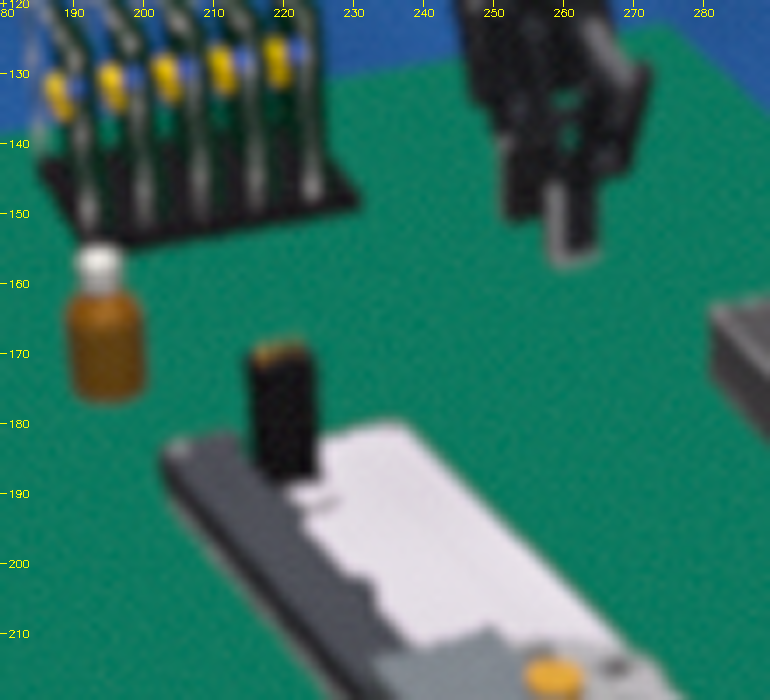

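View pics/t5.png

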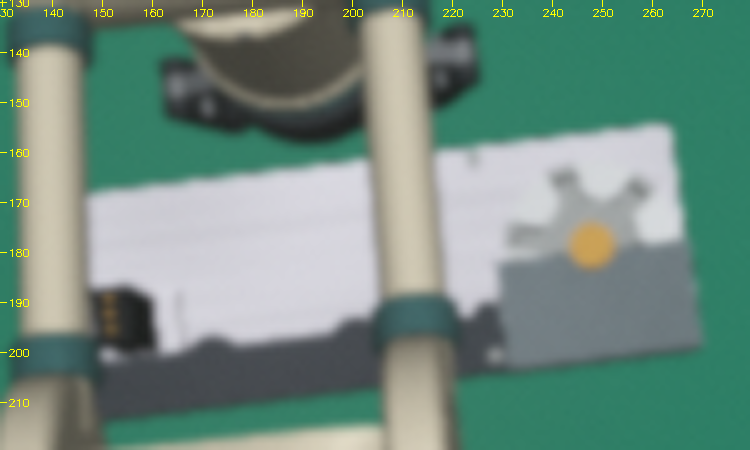

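View pics/s5b.png

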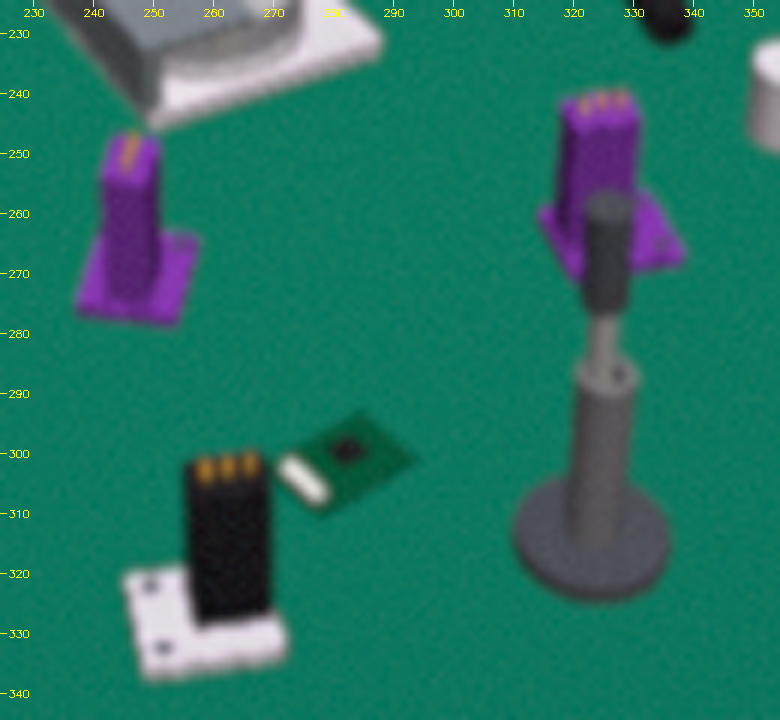

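```bash
python3 - <<'E'
from rob import *
p=np.load("mods.npy")[1]
q=best([p[0],p[1],170],p[2]);ctrl.set_gripper(85)
ctrl.movep([p[0],p[1],170],q)
s=cap("side");overlay(s,p,225,240,100,110,6,"c2")
E
```

```text
(no output)
```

View pics/c2.png

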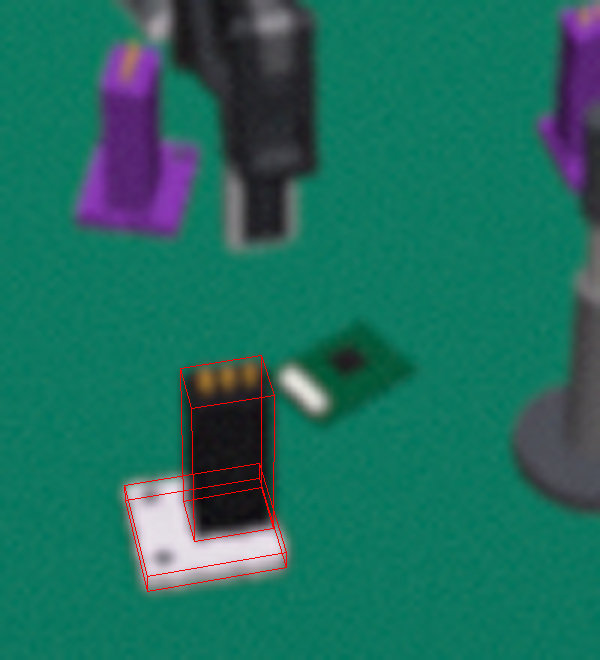

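Module B unmoved (overlay fits). Grasp it and load it into pocket1.

```bash
python3 - <<'E'
from rob import *
p=np.load("mods.npy")[1]
print(ctrl.movel([p[0],p[1],28],150,contact_N=10))
ctrl.set_gripper(0);st()
ctrl.movel([p[0],p[1],130],150)
q=best(fp(28,0,150),F[2]);ctrl.movep(fp(28,0,150),q);ctrl.hold(.2);st()
place(0)
print(ctrl.movel(fp(-14,0,ctrl.current_position()[2]-.3),20,contact_N=20),tof(ctrl.current_position()).round(1));st()
ctrl.set_gripper(36)
p=tof(ctrl.current_position());ctrl.movel(fp(p[0],0,150),200)
ctrl.movep(fp(90,-300,200),best(fp(90,-300,200),F[2]))
t=cap("top");s=cap("side")
crop(t,130,130,150,90,5,"t6");crop(s,180,150,110,100,7,"s6");crop(s,290,240,80,90,8,"s6b");crop(t,340,140,80,60,8,"t6b")
E
```

```text
False
t 17.6 p [ 452.3 -324.3   28.4] F [-0.4 -1.   3.2] M [ 0.04  0.02 -0.03] gap 19.6
t 20.6 p [587.4 187.4 150. ] F [-1.4  0.4 -1.9] M [ 0.01 -0.01  0.  ] gap 19.5
down True
t 22.4 p [587.  188.3  40.4] F [ 0.9 -0.1  4.6] M [ 0.06 -0.1   0.  ] gap 19.3
slide True [-9.   0.1 40.5]
t 23.3 p [550.3 184.3  40.5] F [ 0.5  0.5 -0.6] M [ 0.05 -0.15  0.  ] gap 19.0
False [-9.6  0.1 41.2]
t 23.9 p [549.8 184.2  41.2] F [ 8.5  0.7 -1.2] M [ 0.14 -1.53 -0.03] gap 19.5
```

View pics/s6.png

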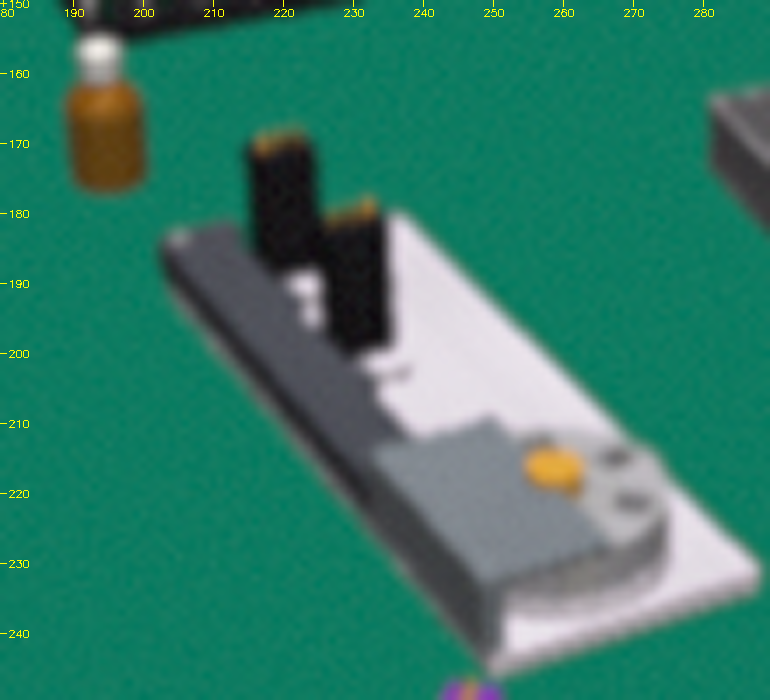

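View pics/t6.png

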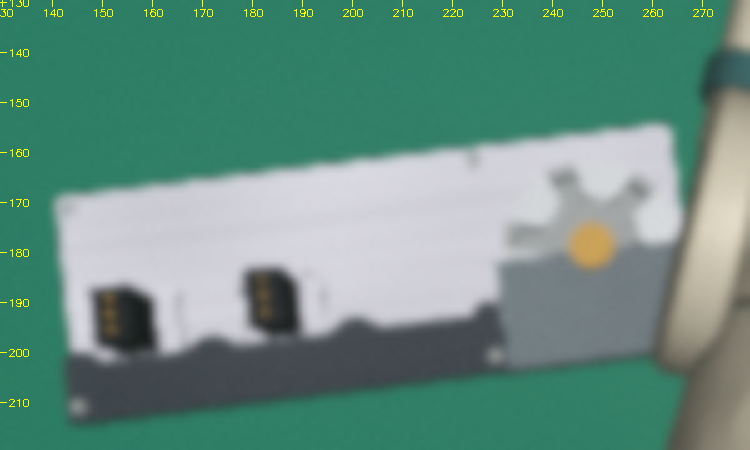

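View pics/s6b.png

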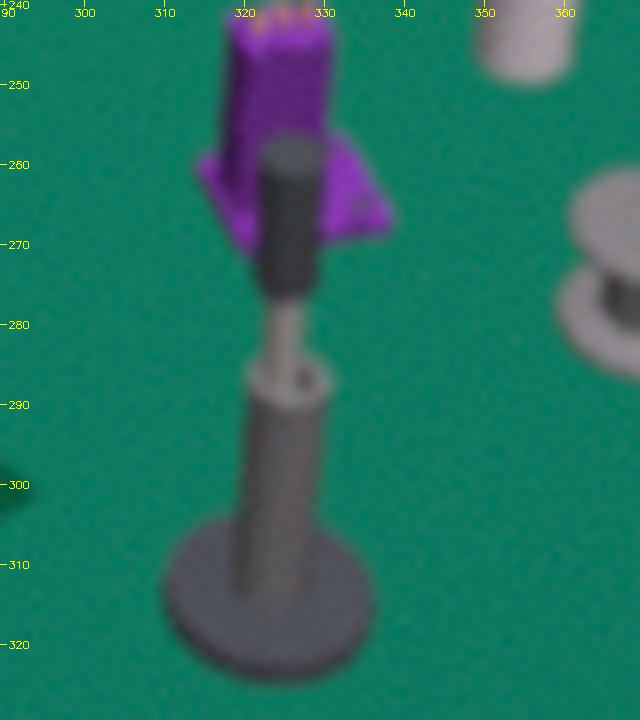

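View pics/t6b.png

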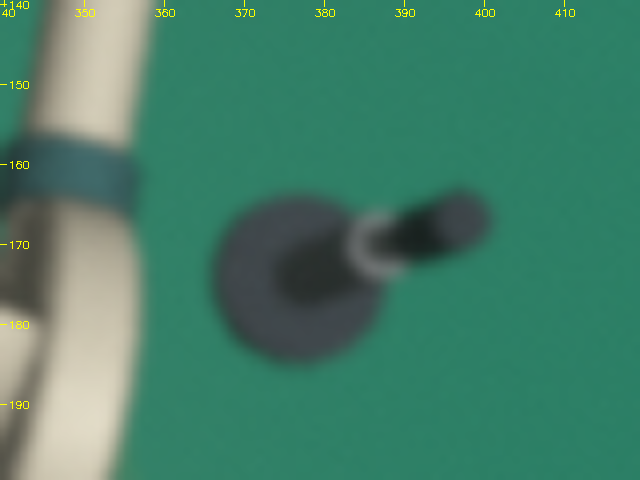

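```bash
python3 - <<'E'
from rob import *
t=cap("top");s=cap("side")
print("mouth t",onz(t,(387,170.2),90).round(1),"s",onz(s,(325.6,286.8),90).round(1))
print("foot t",onz(t,(376.8,174.3),6).round(1),"s",onz(s,(323.8,314),6).round(1))
print("top t",onz(t,(397.3,167.),168).round(1),"s",onz(s,(326.1,258.5),168).round(1))
def tri(u,v):
    A=[];b=[]
    o1,d1=ray(t,u);o2,d2=ray(s,v)
    M=np.c_[d1,-d2];k=np.linalg.lstsq(M,o2-o1,rcond=None)[0];a,bb=o1+k[0]*d1,o2+k[1]*d2;return a.round(1),bb.round(1)
print(tri((397.3,167.),(326.1,258.5)),tri((387,170.2),(325.6,286.8)))
E
```

```text
mouth t [ 593.8 -342.1   90. ] s [ 594.1 -343.5   90. ]
foot t [ 594.2 -342.5    6. ] s [ 595.6 -344.     6. ]
top t [ 590.5 -339.8  168. ] s [ 591.3 -339.8  168. ]
(array([ 590.5, -339.8,  168.1]), array([ 591.1, -340. ,  168.2])) (array([ 593.9, -342.4,   88.9]), array([ 594.6, -342.7,   89.1]))
```

```bash
python3 - <<'E'
from rob import *
b=[591.6,-340.8]; yaw=np.radians(48)
q=best([b[0],b[1],200],yaw);print(np.round(ctrl.inverse_kinematics([b[0],b[1],200],q),2))
ctrl.set_gripper(60)
ctrl.movep([b[0],b[1],200],q);ctrl.hold(.2);st()
print(ctrl.movel([b[0],b[1],129],80,contact_N=6));ctrl.hold(.2);st()
ctrl.set_gripper(0);ctrl.hold(.3);st()
t=cap("top");s=cap("side");crop(s,290,230,80,100,8,"s7")
E
```

```text
[-0.62  0.46  1.3  -0.    1.38  0.11]
t 27.9 p [ 592.3 -339.5  200.1] F [0.3 0.  0.2] M [-0.03 -0.05  0.01] gap 59.9
False
t 29.1 p [ 591.9 -341.   129.7] F [-0.5  0.7  0.4] M [-0.04  0.02  0.03] gap 59.7
t 29.9 p [ 591.9 -341.1  129.3] F [ 0.6 -0.7  2.6] M [-0.18 -0.18 -0.  ] gap 15.4
```

View pics/s7.png

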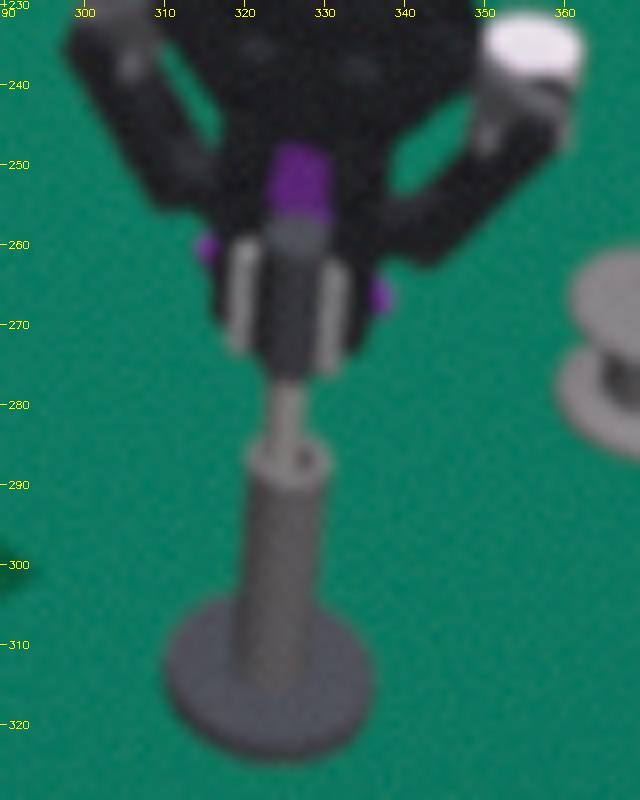

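```bash
python3 - <<'E'
from rob import *
p=ctrl.current_position()
print(ctrl.movel([p[0],p[1],150],30,contact_N=15));st()
print(ctrl.movel([p[0],p[1],250],80,contact_N=15));ctrl.hold(.3);st()
t=cap("top");s=cap("side");crop(s,290,190,80,100,7,"s8");crop(t,360,130,70,60,9,"t8")
z0=ctrl.current_position()[2]-129.3+10
p=ctrl.current_position()
for c in(s,t): print(proj(c,[[p[0],p[1],z0],[p[0],p[1],z0+112],[p[0],p[1],z0+158]]).round(1).tolist())
E
```

```text
False
t 30.8 p [ 591.7 -340.9  150.2] F [ 0.5 -0.1  0.4] M [-0.18 -0.23  0.01] gap 15.6
False
t 32.5 p [ 591.8 -341.   249.7] F [ 0.6 -0.1 -0.9] M [-0.01 -0.03 -0.01] gap 15.9
[[325.4, 272.3], [329.2, 230.1], [330.9, 211.2]]
[[392.2, 168.7], [410.2, 161.4], [418.9, 157.9]]
```

View pics/s8.png

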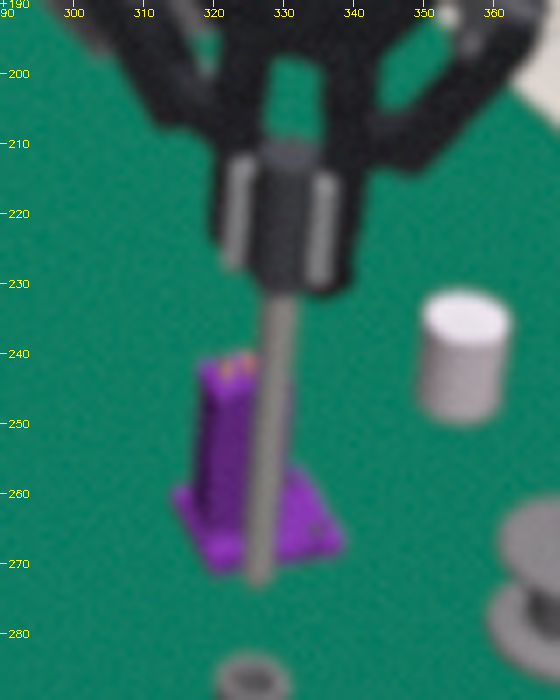

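View pics/t8.png

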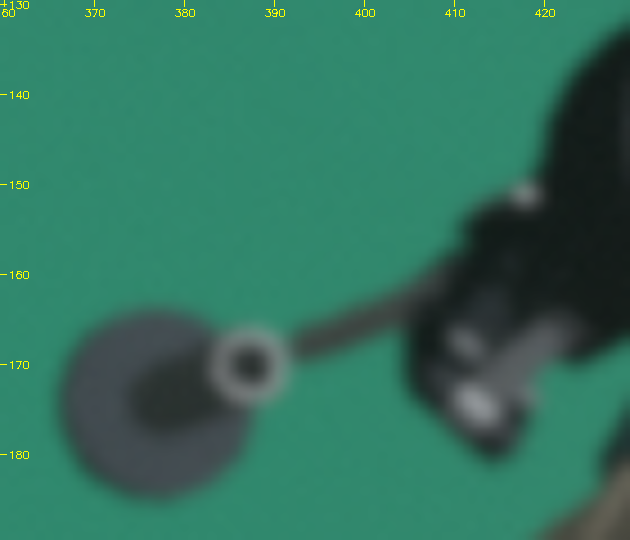

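```bash
cat >> rob.py <<'E'
def holes(ph):
    out=[]
    for k in range(6):
        a=np.radians(ph+60*k);r=np.array([[np.cos(a),-np.sin(a)],[np.sin(a),np.cos(a)]])
        out.append([fp(*( np.array([0,-170])+r@np.array([34+dx,dy])),42) for dx,dy in((-7,-7),(7,-7),(7,7),(-7,7))])
    return out
def colov(c,ph,u0,v0,wd,h,s,fn,img=None):
    im=(c['img'] if img is None else img)[v0:v0+h,u0:u0+wd,::-1]
    im=cv2.resize(np.ascontiguousarray(im),None,fx=s,fy=s,interpolation=cv2.INTER_CUBIC)
    im=cv2.convertScaleAbs(im,alpha=1.5,beta=-100)
    def poly(P,col): cv2.polylines(im,[((proj(c,P)-[u0-.5,v0-.5])*s).astype(int)],True,col,1)
    if ph is not None:
        for hh in holes(ph): poly(hh,(0,0,255))
    a=np.linspace(0,2*np.pi,40)
    poly([fp(47*np.cos(x),-170+47*np.sin(x),42) for x in a],(0,255,0));poly([fp(12*np.cos(x),-170+12*np.sin(x),54) for x in a],(255,0,0))
    cv2.imwrite(f"pics/{fn}.png",im)
E
python3 - <<'E'
from rob import *
t=cap("top");s=cap("side")
colov(t,16,220,145,60,65,11,"col_t",cv2.imread("pics/top0.png")[:,:,::-1])
colov(s,16,235,190,60,60,11,"col_s")
E
```

```text
(no output)
```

View pics/col_t.png

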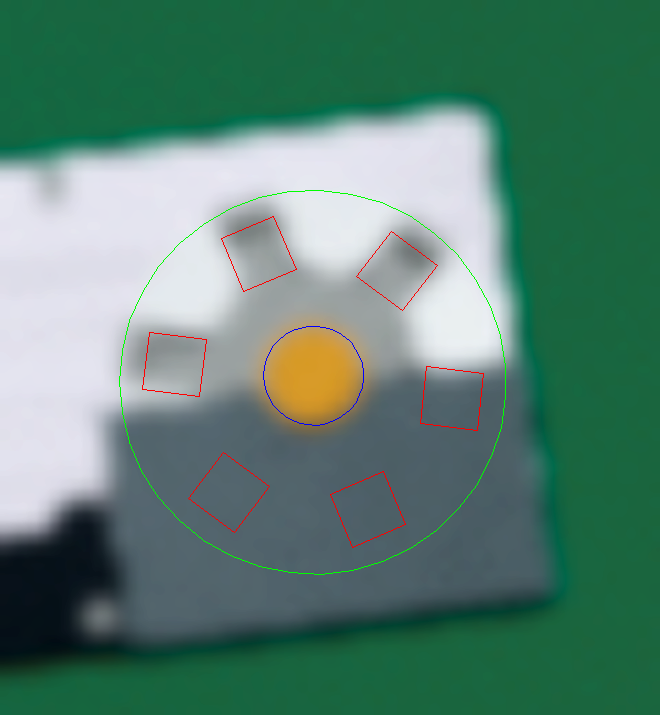

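View pics/col_s.png

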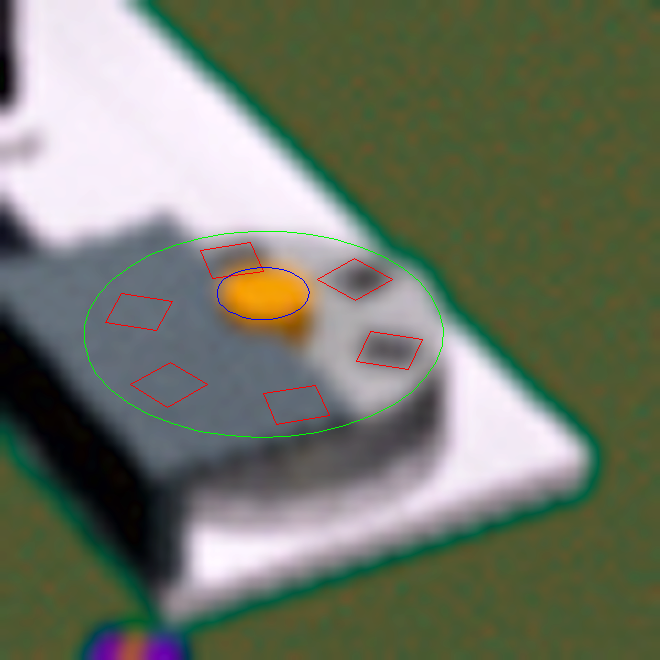

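```bash
cat >> rob.py <<'E'
OFF=np.array([1.0,1.0])  # tip minus TCP xy (world)
ZT=119.3   # TCP z - tip z
def bp(ang,ztip,r=34.,dx=0.7,dy=0.):
    a=np.radians(ang);P=fp(dx+r*np.cos(a),-170+dy+r*np.sin(a),0)
    return [P[0]-OFF[0],P[1]-OFF[1],ztip+ZT]
E
python3 - <<'E'
from rob import *
q=[float(v) for v in ctrl.current_eef_rot()]
np.save("qbar.npy",q)
ctrl.movep(bp(16,120),q);ctrl.hold(.2)
ctrl.movel(bp(16,50),60,attitude=q);ctrl.hold(.4);st()
t=cap("top");s=cap("side")
print(np.round(bp(16,50),1))
crop(t,220,145,60,65,11,"t9");crop(s,235,160,60,90,9,"s9")
E
```

```text
t 36.0 p [609.8  28.4 169.4] F [-0.6  0.7 -2. ] M [-0.02 -0.04  0.  ] gap 15.3
[609.8  28.4 169.3]
```

View pics/t9.png

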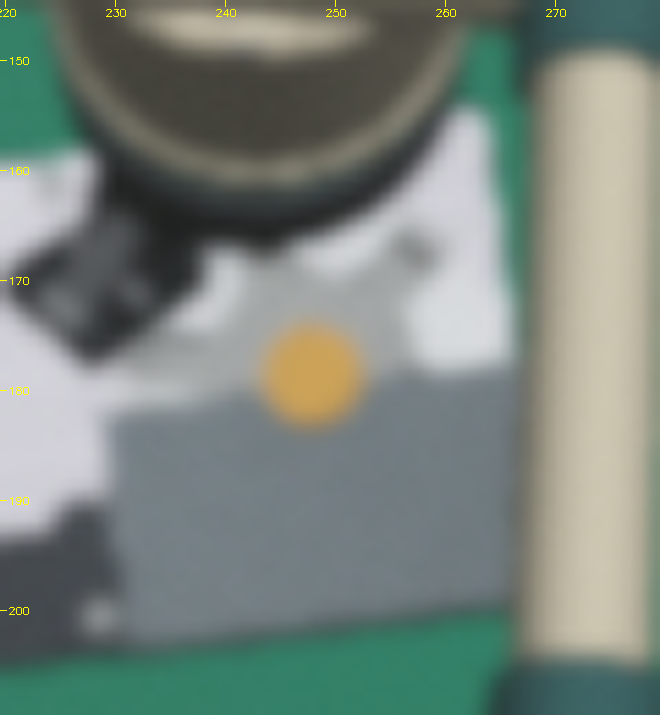

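View pics/s9.png

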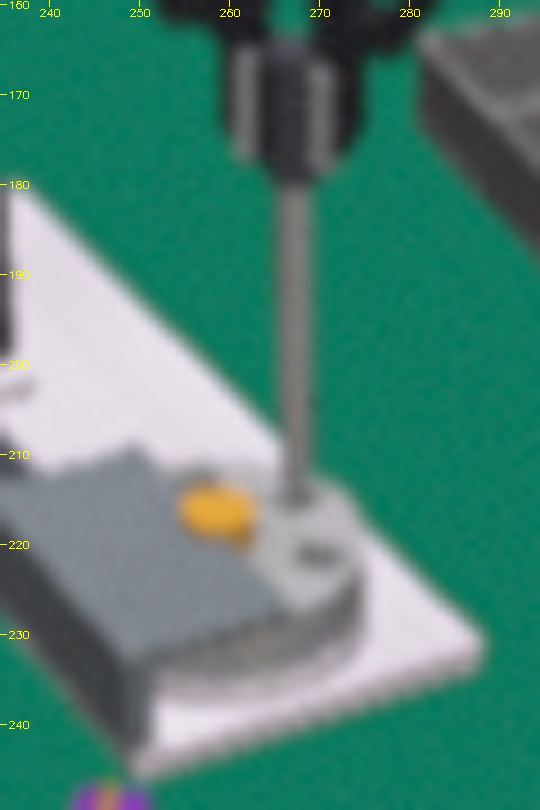

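```bash
python3 - <<'E'
from rob import *
q=np.load("qbar.npy").tolist()
r=ctrl.movel(bp(16,31),20,contact_N=6);print(r,"tip z",ctrl.current_position()[2]-ZT);st()
s=cap("side");crop(s,235,160,60,90,9,"s10")
E
```

```text
False tip z 31.152463060097475
t 37.2 p [609.9  28.4 150.5] F [-0.4 -0.  -1. ] M [ 0.01 -0.05  0.06] gap 15.7
```

View pics/s10.png

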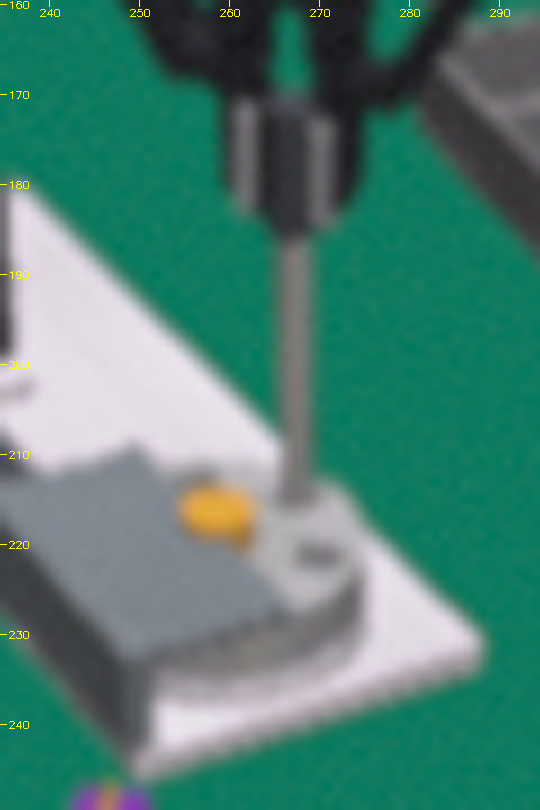

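```bash
cat >> rob.py <<'E'
def stroke(a0,a1,step=8,stop=9,ztip=31):
    n=int(np.ceil(abs(a1-a0)/step));log=[]
    for a in np.linspace(a0,a1,n+1)[1:]:
        ctrl.movel(bp(a,ztip),40,contact_N=25)
        f=np.array(ctrl.current_ft_force());p=tof(np.array(ctrl.current_position())+[OFF[0],OFF[1],0]);d=p[:2]-[.7,-170]
        ta=np.degrees(np.arctan2(d[1],d[0]));rr=np.hypot(*d)
        fr=np.radians(ta)+F[2];tang=f[0]*-np.sin(fr)+f[1]*np.cos(fr);rad=f[0]*np.cos(fr)+f[1]*np.sin(fr)
        log.append((round(a),round(ta,1),round(rr,1),round(tang,1),round(rad,1),round(f[2],1)))
        if abs(tang)>stop: print("STOP",a);break
    print(log);st();return a
E
python3 - <<'E'
from rob import *
stroke(16,-66)
ctrl.hold(.2)
s=cap("side");crop(s,235,150,70,100,8,"s11")
E
```

```text
[(9, np.float64(8.8), np.float64(33.9), np.float64(2.1), np.float64(-0.8), np.float64(-0.2)), (1, np.float64(0.9), np.float64(33.7), np.float64(2.3), np.float64(-1.1), np.float64(-1.0)), (-6, np.float64(-7.0), np.float64(34.1), np.float64(1.3), np.float64(-0.2), np.float64(-1.4)), (-14, np.float64(-14.6), np.float64(34.4), np.float64(1.7), np.float64(-0.8), np.float64(-1.6)), (-21, np.float64(-22.0), np.float64(34.4), np.float64(0.9), np.float64(-1.1), np.float64(-2.2)), (-29, np.float64(-29.4), np.float64(34.3), np.float64(2.0), np.float64(-0.9), np.float64(-1.4)), (-36, np.float64(-36.8), np.float64(34.3), np.float64(1.4), np.float64(-1.1), np.float64(-2.1)), (-44, np.float64(-44.3), np.float64(34.3), np.float64(0.8), np.float64(-0.3), np.float64(-1.9)), (-51, np.float64(-51.7), np.float64(34.3), np.float64(1.0), np.float64(-1.4), np.float64(-2.2)), (-59, np.float64(-59.1), np.float64(34.2), np.float64(0.9), np.float64(-1.2), np.float64(-1.1)), (-66, np.float64(-66.6), np.float64(34.2), np.float64(1.1), np.float64(0.1), np.float64(-1.7))]
t 40.1 p [595.5 -14.2 150.4] F [ 1.   0.5 -1.7] M [ 0.4  -0.23  0.  ] gap 15.7
```

View pics/s11.png

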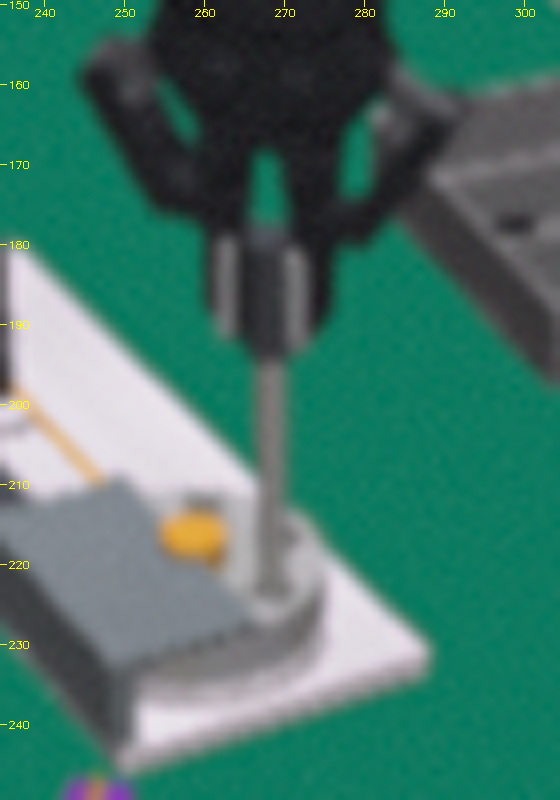

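```bash
cat >> rob.py <<'E'
def withdraw(a,back=3,z=70):
    ctrl.movel(bp(a+back,31),40);ctrl.movel(bp(a+back,z),60)
E
python3 - <<'E'
from rob import *
withdraw(-66,z=110); ctrl.movel(bp(0,110,r=150),150)
ctrl.hold(.2);st()
t=cap("top");s=cap("side")
for ph in(-61,):
    colov(t,ph,220,145,60,65,11,"t12");colov(s,ph,235,190,60,60,11,"s12")
E
```

```text
t 43.4 p [726.9  32.2 229.8] F [-0.4 -0.7 -0.7] M [ 0.01 -0.05 -0.05] gap 15.9
```

View pics/t12.png

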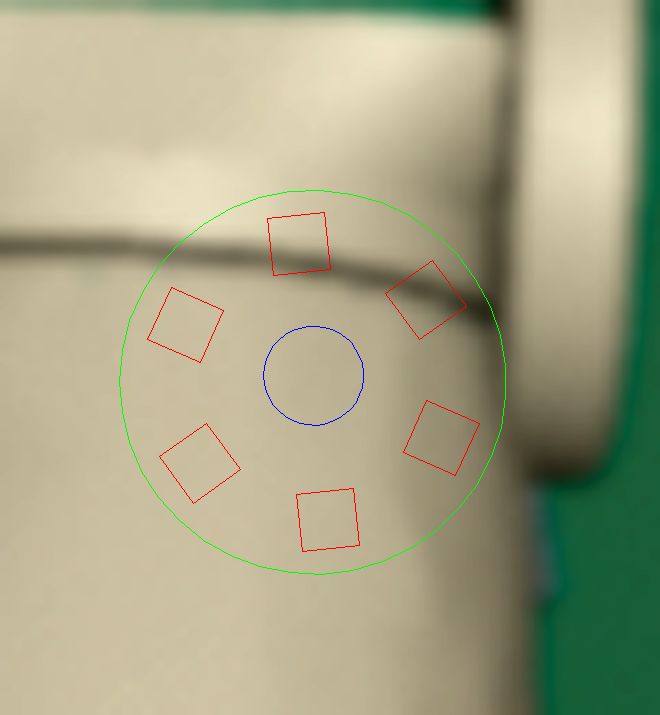

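View pics/s12.png

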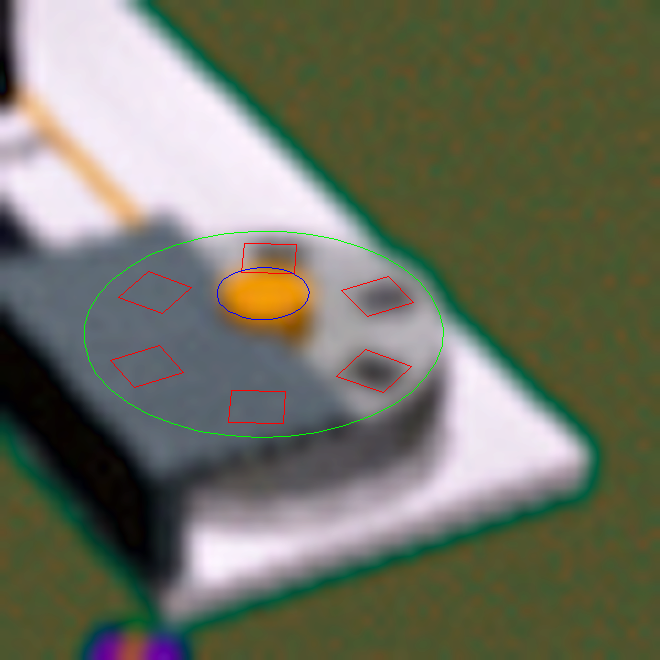

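```bash
python3 - <<'E'
from rob import *
A=58
ctrl.movel(bp(A,80),150);ctrl.hold(.2);ctrl.movel(bp(A,46),80);ctrl.hold(.2)
r=ctrl.movel(bp(A,31),20,contact_N=5);print(r,"tip z",ctrl.current_position()[2]-ZT);st()
s=cap("side");crop(s,235,150,70,100,8,"s13")
E
```

```text
False tip z 31.072131028715987
t 46.4 p [593.1  46.1 150.4] F [ 0.3  0.2 -0.8] M [ 0.04  0.05 -0.01] gap 15.9
```

View pics/s13.png

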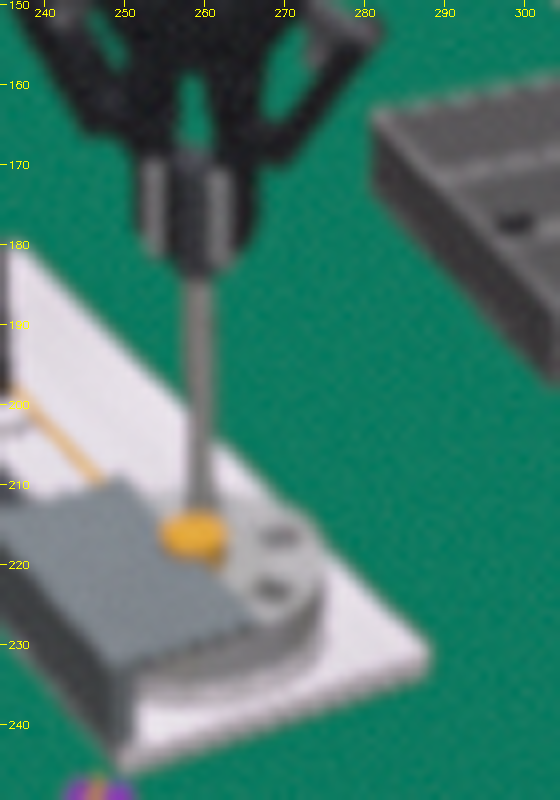

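Inserted cleanly. Stroke 58 → −68, withdraw and look.

```bash
python3 - <<'E'
from rob import *
a=stroke(58,-68,step=9)
withdraw(a,z=100)
ctrl.movel(bp(0,100,r=110),150);ctrl.hold(.1)
s=cap("side");colov(s,-62,235,190,60,60,11,"s14")
E
```

```text
[(49, np.float64(49.1), np.float64(33.9), np.float64(1.3), np.float64(-0.2), np.float64(-0.9)), (40, np.float64(39.9), np.float64(33.8), np.float64(2.2), np.float64(-1.2), np.float64(-1.4)), (31, np.float64(30.3), np.float64(33.9), np.float64(1.7), np.float64(-0.3), np.float64(-1.1)), (22, np.float64(21.0), np.float64(34.3), np.float64(1.0), np.float64(-1.0), np.float64(-1.7)), (13, np.float64(12.0), np.float64(34.4), np.float64(1.8), np.float64(-1.4), np.float64(-1.0)), (4, np.float64(3.1), np.float64(34.4), np.float64(1.4), np.float64(-0.4), np.float64(-0.9)), (-5, np.float64(-5.8), np.float64(34.4), np.float64(1.7), np.float64(-1.2), np.float64(-1.5)), (-14, np.float64(-14.8), np.float64(34.4), np.float64(1.5), np.float64(-0.3), np.float64(-1.4)), (-23, np.float64(-23.7), np.float64(34.4), np.float64(1.9), np.float64(-0.6), np.float64(-1.1)), (-32, np.float64(-32.7), np.float64(34.4), np.float64(1.4), np.float64(0.3), np.float64(-1.5)), (-41, np.float64(-41.7), np.float64(34.4), np.float64(0.7), np.float64(-1.0), np.float64(-1.7)), (-50, np.float64(-50.7), np.float64(34.3), np.float64(2.1), np.float64(-1.2), np.float64(-2.1)), (-59, np.float64(-59.7), np.float64(34.3), np.float64(0.8), np.float64(-1.6), np.float64(-1.2)), (-68, np.float64(-68.7), np.float64(34.2), np.float64(0.2), np.float64(-0.4), np.float64(-1.1))]
t 50.4 p [594.4 -14.9 150.4] F [ 0.   0.5 -1.1] M [ 0.32 -0.2  -0.01] gap 15.6
```

View pics/s14.png

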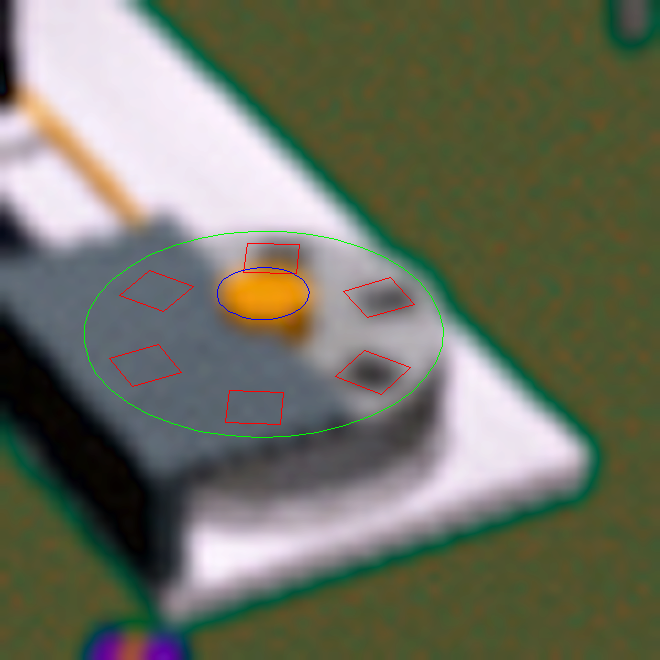

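```bash
cat >> rob.py <<'E'
def insert(A):
    ctrl.movel(bp(A,80),150);ctrl.hold(.2);ctrl.movel(bp(A,46),80);ctrl.hold(.2)
    r=ctrl.movel(bp(A,31),20,contact_N=5);print("ins",r,"tip z",ctrl.current_position()[2]-ZT);return not r
E
python3 - <<'E'
from rob import *
if insert(57.5):
    a=stroke(57.5,-68,step=9)
    ctrl.hold(.2);st()
    s=cap("side");crop(s,235,150,70,100,8,"s15")
E
```

```text
ins False tip z 31.073378771295907
[(49, np.float64(48.4), np.float64(33.9), np.float64(-0.4), np.float64(-1.0), np.float64(-0.4)), (40, np.float64(39.5), np.float64(33.8), np.float64(1.5), np.float64(-0.9), np.float64(-0.8)), (31, np.float64(30.0), np.float64(33.9), np.float64(1.6), np.float64(-1.1), np.float64(-1.6)), (22, np.float64(20.6), np.float64(34.3), np.float64(1.3), np.float64(-0.4), np.float64(-2.3)), (13, np.float64(11.7), np.float64(34.4), np.float64(1.7), np.float64(-1.1), np.float64(-2.1)), (4, np.float64(2.8), np.float64(34.4), np.float64(1.4), np.float64(-2.0), np.float64(-1.2)), (-5, np.float64(-6.1), np.float64(34.4), np.float64(2.0), np.float64(-0.8), np.float64(-1.6)), (-14, np.float64(-15.0), np.float64(34.4), np.float64(1.9), np.float64(-1.2), np.float64(-1.9)), (-23, np.float64(-23.9), np.float64(34.4), np.float64(1.4), np.float64(-1.1), np.float64(-2.6)), (-32, np.float64(-32.9), np.float64(34.4), np.float64(1.1), np.float64(-0.1), np.float64(-0.7)), (-41, np.float64(-41.8), np.float64(34.3), np.float64(1.8), np.float64(0.1), np.float64(-1.2)), (-50, np.float64(-50.8), np.float64(34.3), np.float64(1.7), np.float64(-0.5), np.float64(-1.5)), (-59, np.float64(-59.7), np.float64(34.3), np.float64(1.1), np.float64(-1.5), np.float64(-1.3)), (-68, np.float64(-67.9), np.float64(34.3), np.float64(2.6), np.float64(-1.3), np.float64(-0.8))]
t 59.6 p [594.9 -14.7 150.5] F [ 1.6  2.4 -0.8] M [ 0.51 -0.47  0.02] gap 15.6
t 59.8 p [595.  -14.6 150.5] F [ 1.7  1.1 -0. ] M [ 0.47 -0.5   0.04] gap 15.6
```

View pics/s15.png

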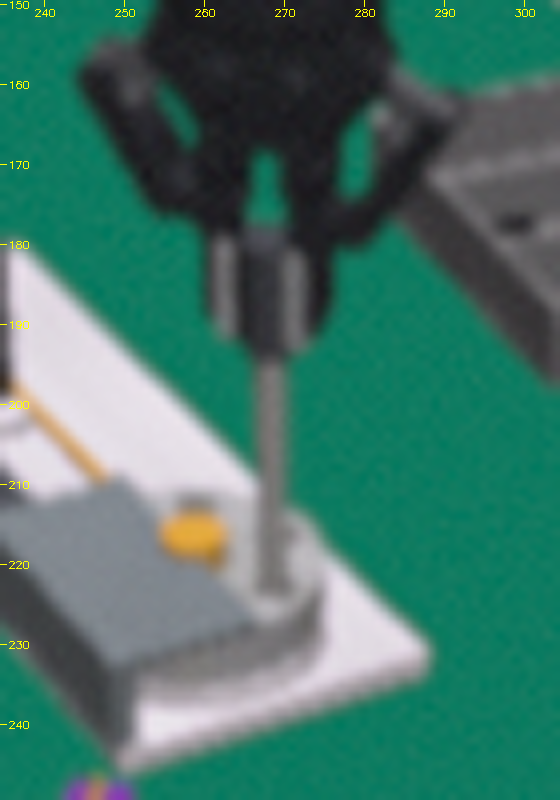

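```bash
python3 - <<'E'
from rob import *
a=stroke(-68,-80,step=3,stop=7)
withdraw(a,back=max(4,-64-a),z=100)
ctrl.movel(bp(0,100,r=110),150);ctrl.hold(.1)
s=cap("side");colov(s,-62,235,190,60,60,11,"s16")
E
```

```text
[(-71, np.float64(-69.6), np.float64(34.4), np.float64(3.7), np.float64(-0.5), np.float64(-0.7)), (-74, np.float64(-73.6), np.float64(34.4), np.float64(4.0), np.float64(0.3), np.float64(-0.2)), (-77, np.float64(-76.3), np.float64(34.4), np.float64(4.7), np.float64(0.0), np.float64(-1.0)), (-80, np.float64(-80.2), np.float64(34.4), np.float64(3.2), np.float64(1.4), np.float64(0.6))]
t 60.8 p [588.1 -17.6 150.5] F [ 3.5 -0.4  0.6] M [ 0.08 -1.07 -0.06] gap 15.4
```

View pics/s16.png

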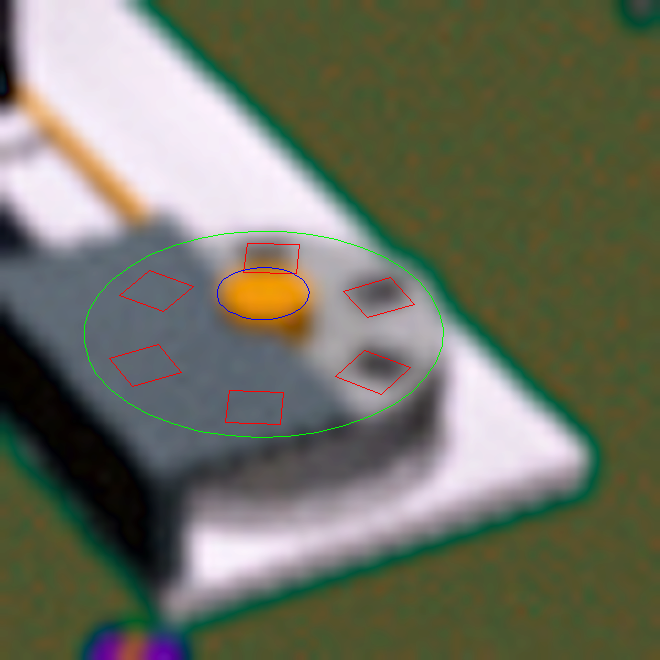

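```bash
python3 - <<'E'
from rob import *
st()
s=cap("side");t=cap("top");crop(s,255,120,80,90,8,"s17");crop(t,200,90,90,80,7,"t17")
p=ctrl.current_position();z=p[2]-ZT
for c in(s,t): print(proj(c,[[p[0],p[1],z],[p[0],p[1],z+112],[p[0],p[1],z+158]]).round(1).tolist())
E
```

```text
t 63.5 p [686.9  27.5 219.6] F [-0.3 -0.2 -1.7] M [-0.    0.01  0.02] gap 15.6
[[291.5, 192.8], [292.7, 158.3], [293.2, 143.2]]
[[243.5, 134.4], [243.5, 123.4], [243.5, 118.1]]
```

View pics/s17.png

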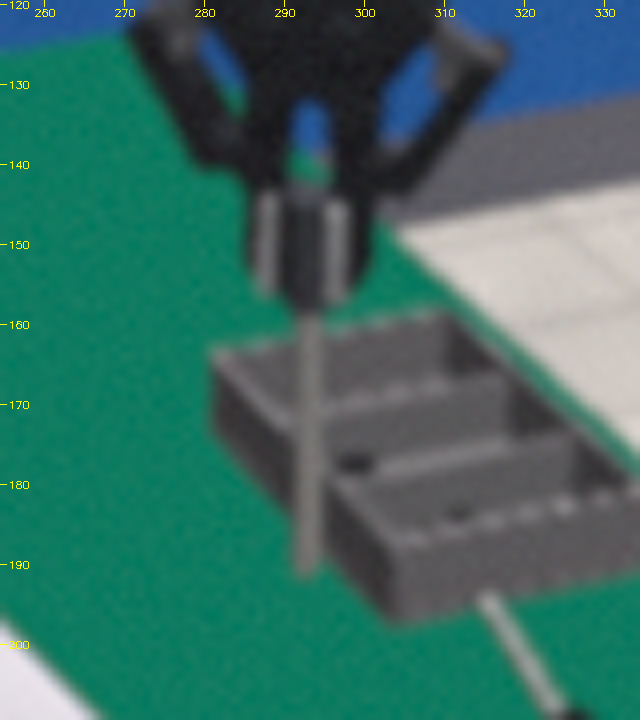

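View pics/t17.png

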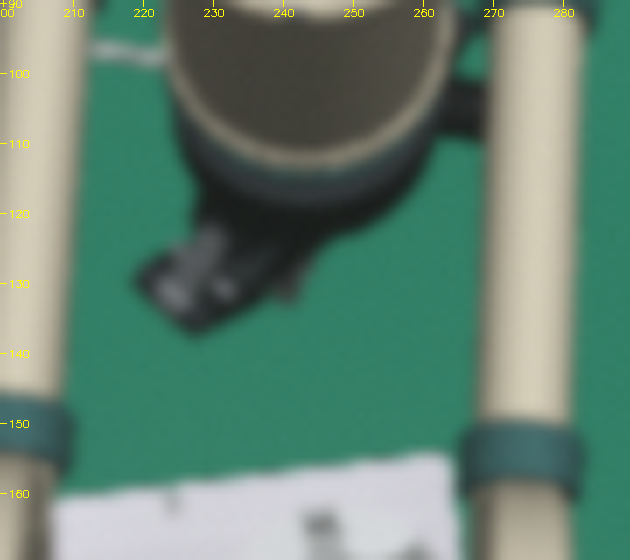

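```bash
python3 - <<'E'
from rob import *
s=cap("side");t=cap("top")
p=np.array(ctrl.current_position());z=p[2]-ZT
def r(x): return np.concatenate([(proj(t,[x])-[[240.5,132.8]]).ravel(),(proj(s,[x])-[[292.9,191.6]]).ravel()])
x=least_squares(r,[p[0],p[1],z]).x;print(x.round(1),(x-[p[0],p[1],z]).round(1),r(x).round(2))
J=R.from_quat(ctrl.current_eef_rot()).as_matrix()[:,0];print(J)
E
```

```text
[693.2  34.7  98.6] [ 5.8  7.  -1.7] [ 0.16 -0.49 -0.58  0.13]
[ 7.42923558e-01 -6.69376237e-01  2.00332727e-04]
```

```bash
python3 - <<'E'
from rob import *
M=R.from_quat(np.load("qbar.npy"));J=M.as_matrix()[:,0]
q=(R.from_rotvec(J*np.radians(-3.8))*M).as_quat();
if np.dot(q,ctrl.current_eef_rot())<0:q=-q
q=[float(v) for v in q];np.save("qbar2.npy",q)
p=ctrl.current_position()
ctrl.movel(bp(0,100,r=100),100,attitude=q);ctrl.hold(.2)
ctrl.movel(bp(60,80),150);ctrl.hold(.3);ctrl.movel(bp(60,50),80);ctrl.hold(.3);st()
s=cap("side");crop(s,235,140,60,90,8,"s18")
p=ctrl.current_position();z=p[2]-ZT
print(proj(s,[[p[0]+1,p[1]+1,z],[p[0],p[1],z+112],[p[0],p[1],z+158]]).round(1).tolist())
E
```

```text
t 66.0 p [592.2  46.6 169.8] F [-0.4 -0.4 -1.6] M [ 0.1  -0.    0.01] gap 15.8
[[259.0, 210.5], [258.5, 177.5], [258.3, 162.9]]
```

View pics/s18.png

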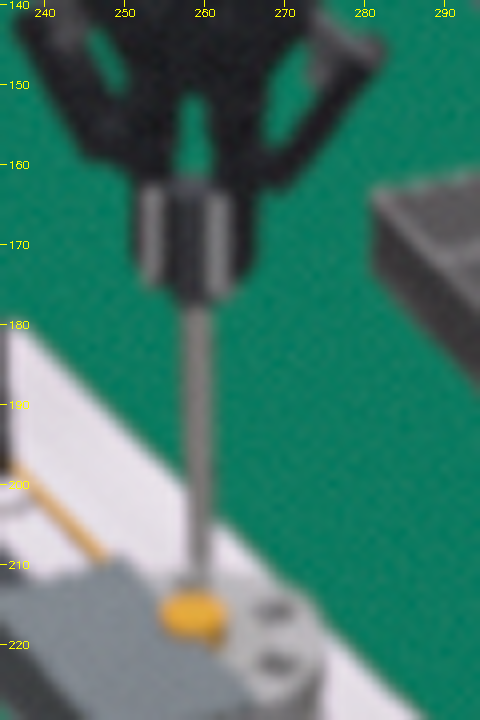

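```bash
python3 - <<'E'
from rob import *
r=ctrl.movel(bp(60,31),20,contact_N=5);print(r,ctrl.current_position()[2]-ZT);st()
if not r: stroke(60,36,step=3,stop=8)
E
```

```text
False 30.977445489472544
t 67.2 p [591.7  46.6 150.3] F [-0.3  0.2 -2.1] M [ 0.08  0.19 -0.03] gap 15.8
STOP 45.0
[(57, np.float64(57.6), np.float64(33.9), np.float64(2.7), np.float64(0.6), np.float64(-1.4)), (54, np.float64(55.6), np.float64(33.9), np.float64(3.1), np.float64(-0.0), np.float64(0.4)), (51, np.float64(54.2), np.float64(33.8), np.float64(6.0), np.float64(-0.1), np.float64(2.5)), (48, np.float64(52.9), np.float64(33.7), np.float64(7.1), np.float64(0.8), np.float64(2.3)), (45, np.float64(51.6), np.float64(33.6), np.float64(9.6), np.float64(-0.5), np.float64(4.4))]
t 68.4 p [596.2  43.9 150.1] F [-8.4  4.6  4.4] M [ 1.32  2.1  -0.1 ] gap 15.9
```

```bash
python3 - <<'E'
from rob import *
ctrl.hold(.3)
ctrl.movel(bp(58.5,31),30);ctrl.hold(.2);st()
ctrl.movel(bp(58.5,110),60)
q=np.load("qbar2.npy").tolist()
M=[594,-342.7]
ctrl.movep([M[0]-60,M[1]+60,255],q);ctrl.hold(.3);st()
s=cap("side");t=cap("top");crop(s,270,170,80,100,8,"s19");crop(t,350,140,80,70,8,"t19");crop(t,130,145,150,75,5,"t19f");crop(s,190,150,105,100,7,"s19f")
p=ctrl.current_position();z=p[2]-ZT
for c in (s,t):print(proj(c,[[p[0]+1,p[1]+1,z],[p[0],p[1],z+112],[p[0],p[1],z+158]]).round(1).tolist())
E
```

```text
t 69.3 p [593.2  46.1 150.4] F [-1.5  1.2  0.4] M [0.26 0.39 0.02] gap 15.4
t 72.4 p [ 534.4 -281.8  255. ] F [ 0.4  1.3 -1.2] M [-0.04 -0.06 -0.01] gap 15.3
[[289.7, 260.2], [290.9, 218.9], [291.6, 200.2]]
[[369.7, 191.4], [385.6, 187.2], [393.1, 185.0]]
```

View pics/s19.png

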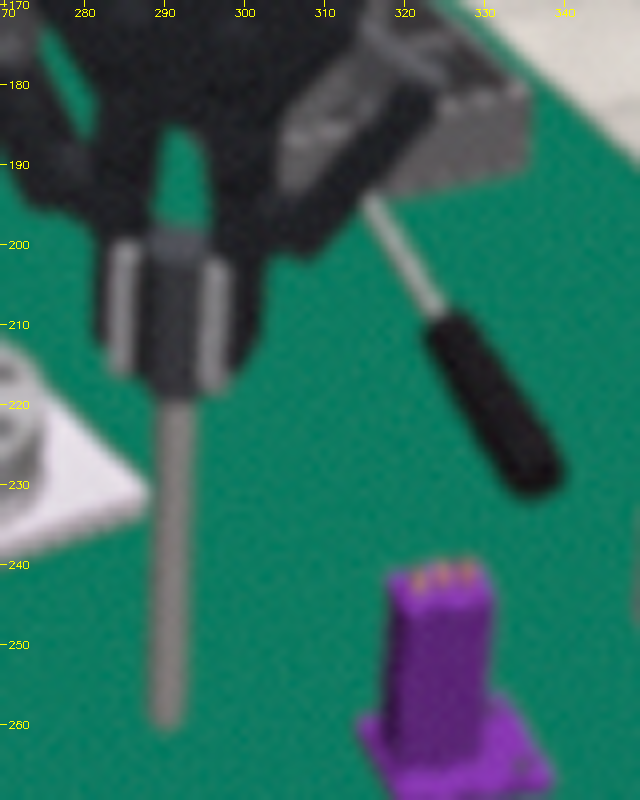

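View pics/t19.png

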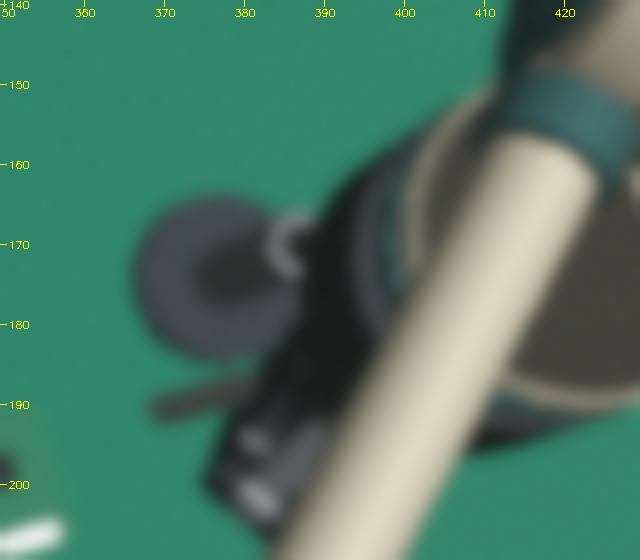

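View pics/t19f.png

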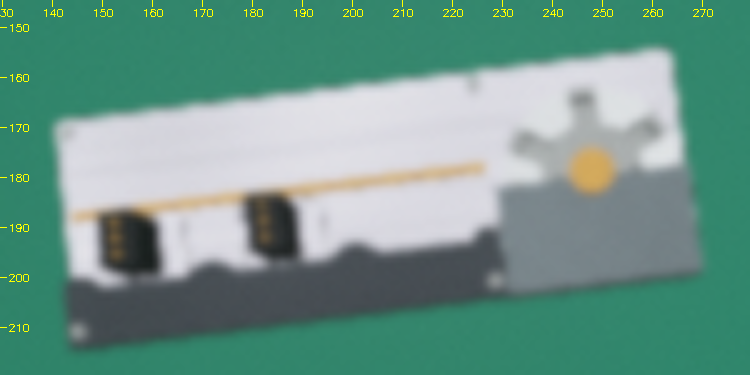

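View pics/s19f.png

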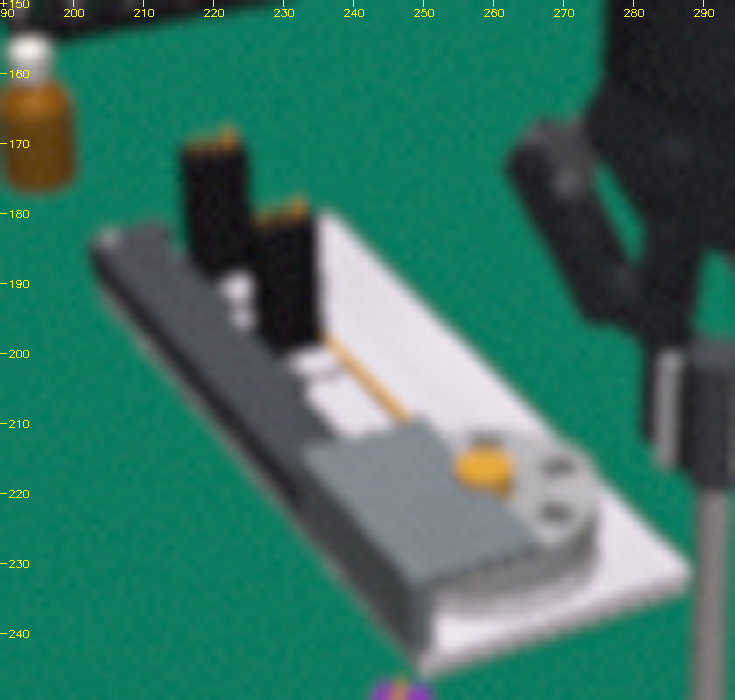

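```bash
python3 - <<'E'
from rob import *
s=cap("side");t=cap("top")
ps=[list(fp(-10,78,0)[:2])+[F[2]],list(fp(-10,0,0)[:2])+[F[2]]]
overlay(t,ps,135,165,75,50,10,"t20",12);overlay(s,ps,200,160,50,55,10,"s20",12)
crop(t,135,165,75,50,10,"t20n")
# earlier view after both loaded
im=cv2.imread("pics/t6.png");cv2.imwrite("pics/t6c.png",cv2.resize(im[35*5:85*5,5*5:80*5],None,fx=2,fy=2,interpolation=cv2.INTER_CUBIC))
E
```

```text
(no output)
```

View pics/t20.png

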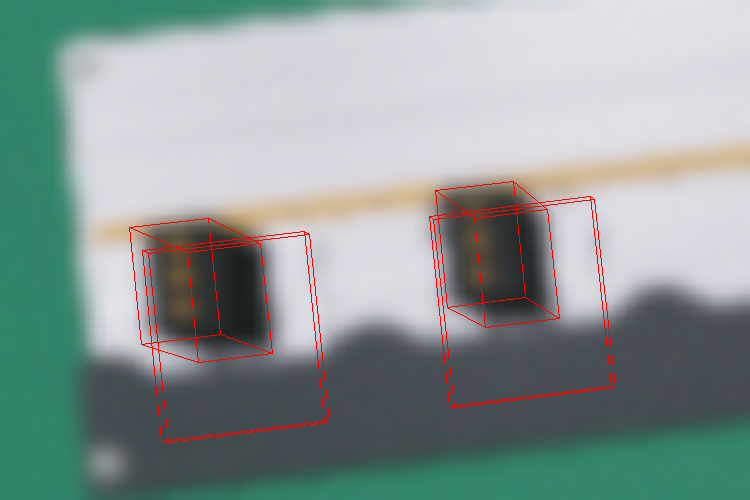

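View pics/s20.png

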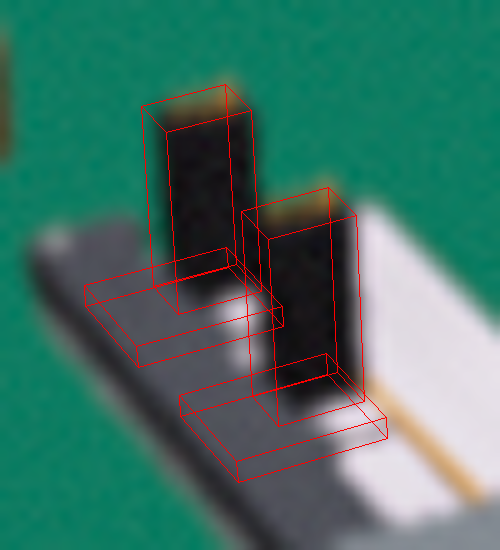

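View pics/t20n.png

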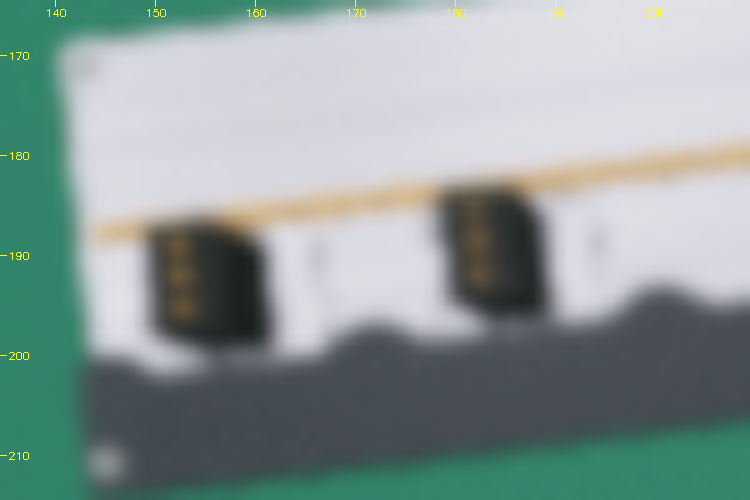

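View pics/t6c.png

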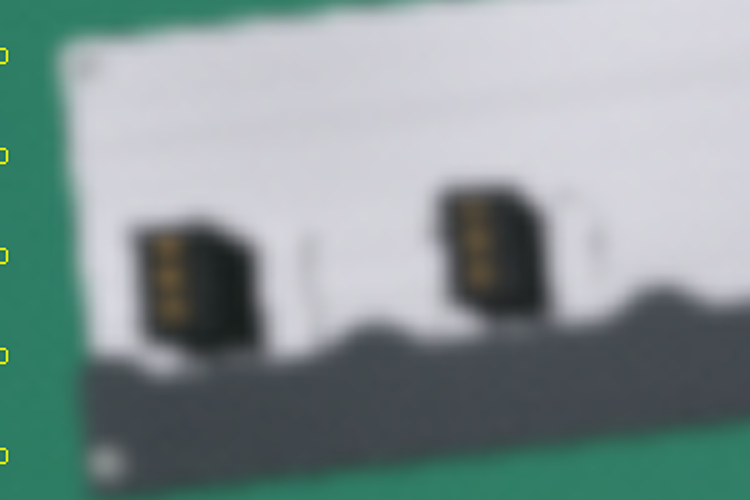

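```bash
python3 - <<'E'
from rob import *
s=cap("side");t=cap("top")
def tri(a,b,x0):
    r=lambda x:np.concatenate([(proj(t,[x])-[a]).ravel(),(proj(s,[x])-[b]).ravel()])
    z=least_squares(r,x0);return z.x,r(z.x).round(2)
p=np.array(ctrl.current_position())
x,r=tri((369.2,190.7),(290.4,260.6),p-[0,0,119]);print(x.round(1),(x-p).round(1),r)
x,r=tri((387.4,170.2),(325.6,286.9),[594,-342,90]);print(x.round(1),r)
# top-only at known heights
print(onz(t,(369.2,190.7),p[2]-ZT)-p,onz(t,(387.4,170.2),90))
# go above mouth, tip 15 above
q=np.load("qbar2.npy").tolist()
tgt=[594-1.5,-343-1.8]
ctrl.movel([tgt[0],tgt[1],105+ZT+30],100);ctrl.hold(.2)
ctrl.movel([tgt[0],tgt[1],98+ZT],60);ctrl.hold(.4);st()
s=cap("side");t=cap("top");crop(s,300,210,50,90,8,"s21");crop(t,360,145,50,50,12,"t21")
E
```

```text
[ 537.2 -280.7  133.6] [   3.1    2.  -121.4] [ 0.01 -0.02 -0.02  0.  ]
[ 594.1 -343.3   89.5] [ 0.03 -0.08 -0.07  0.02]
[   2.89588836    2.63366351 -119.3       ] [ 593.78553601 -343.09185689   90.        ]
t 75.0 p [ 592.6 -344.8  217.6] F [-0.4  0.2 -0.2] M [ 0.07 -0.05  0.03] gap 15.6
```

View pics/s21.png

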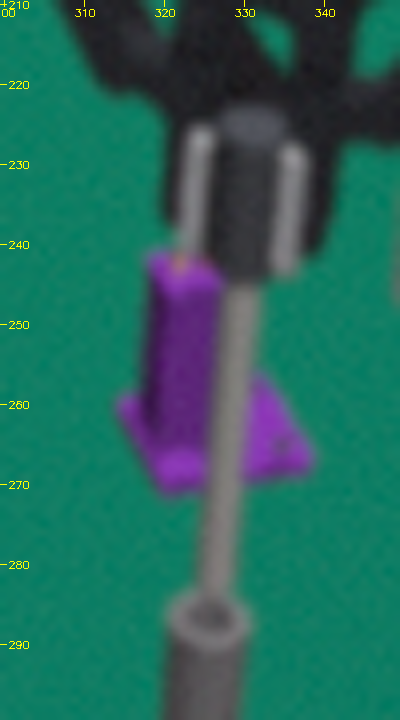

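View pics/t21.png

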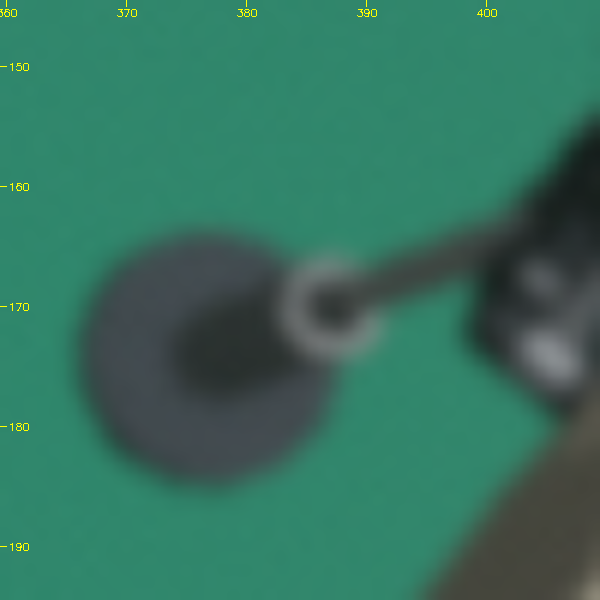

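```bash
python3 - <<'E'
from rob import *
p=ctrl.current_position()
for z in (88,75,60,45,30,20,12):
    r=ctrl.movel([p[0],p[1],z+ZT],40,contact_N=8);print(z,r,round(ctrl.current_position()[2]-ZT,1),np.round(ctrl.current_ft_force(),1))
    if r:break
st()
E
```

```text
88 False 87.3 [ 0.8  0.1 -1.3]
75 False 74.6 [ 0.  -0.8 -0.9]
60 False 59.6 [-0.1 -0.1 -1.4]
45 False 44.7 [-0.7 -0.2 -2.1]
30 False 29.7 [ 0.1  0.1 -0.4]
20 False 19.5 [ 0.1 -0.5 -1.6]
12 False 11.5 [ 0.6  0.6 -1.8]
t 78.3 p [ 592.3 -344.7  130.8] F [ 0.6  0.6 -1.8] M [ 0.08  0.02 -0.05] gap 15.5
```

```bash
python3 - <<'E'
from rob import *
p=ctrl.current_position()
print(ctrl.movel([p[0],p[1],8.5+ZT],15,contact_N=4));st()
ctrl.set_gripper(45);ctrl.hold(.2);st()
p=ctrl.current_position();ctrl.movel([p[0],p[1],250],120)
q=best(fp(60,78,200),F[2]);ctrl.movep(fp(60,78,200),q);ctrl.hold(.2)
s=cap("side");t=cap("top");crop(s,290,230,80,100,7,"s22");crop(s,190,150,60,60,10,"s22f");crop(t,130,160,80,55,10,"t22f")
E
```

```text
True
t 78.6 p [ 592.7 -345.   129.2] F [-0.5  0.5  4.1] M [ 0.05  0.04 -0.  ] gap 15.6
t 79.2 p [ 591.9 -344.4  127.4] F [0.3 0.1 0.1] M [ 0.02 -0.04 -0.02] gap 44.8
```

View pics/s22.png

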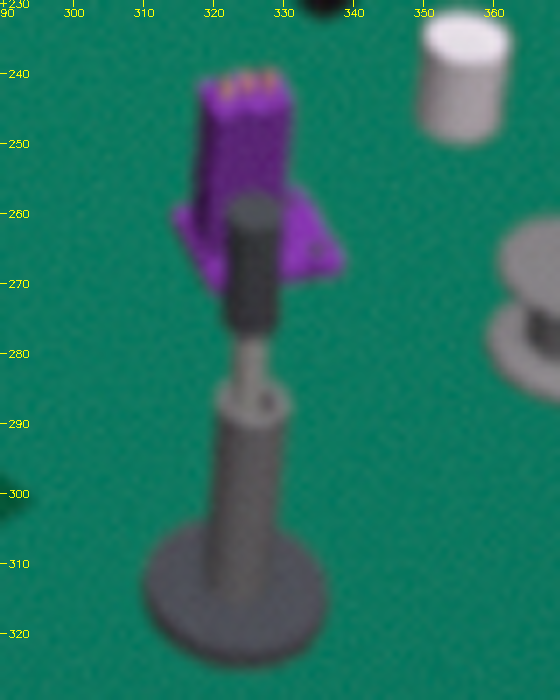

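View pics/s22f.png

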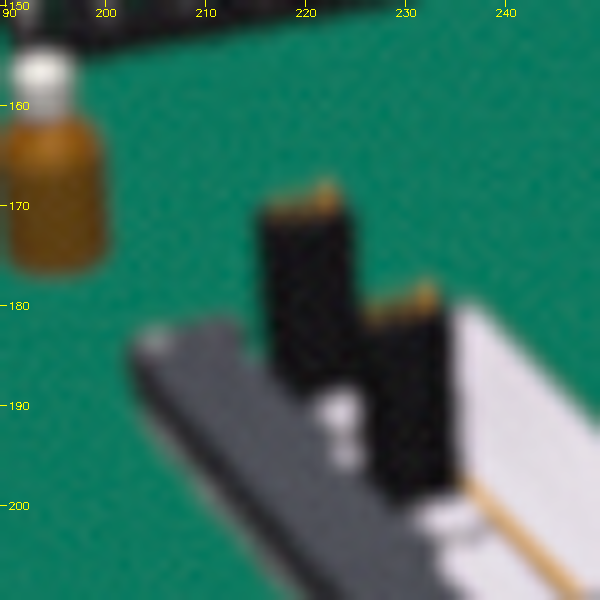

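View pics/t22f.png

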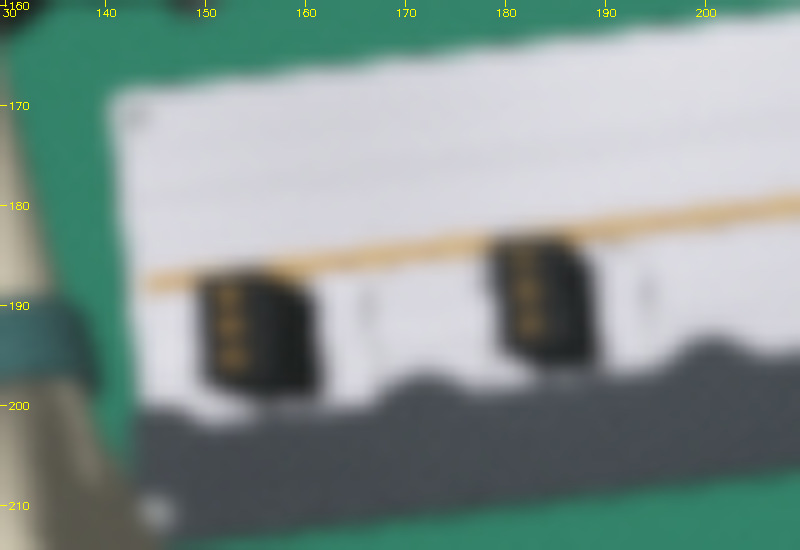

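```bash
python3 - <<'E'
from rob import *
q=best(fp(-10,77,130),F[2])
ctrl.movel(fp(-10,77,130),150,attitude=q);ctrl.hold(.3)
print(ctrl.movel(fp(-10,77,41),80,contact_N=6));ctrl.hold(.2);st()
ctrl.set_gripper(0);ctrl.hold(.2);st();print(tof(ctrl.current_position()).round(2))
print(ctrl.movel(fp(-15,77.8,40.5),15,contact_N=20),tof(ctrl.current_position()).round(2));ctrl.hold(.2);st()
ctrl.set_gripper(40);p=tof(ctrl.current_position())
ctrl.movel(fp(p[0],p[1],150),150)
# nudge check module1 likewise
ctrl.movel(fp(-10,0,150),150);ctrl.hold(.3)
print(ctrl.movel(fp(-10,0,41),80,contact_N=6));ctrl.hold(.1)
ctrl.set_gripper(0);ctrl.hold(.2);st();print(tof(ctrl.current_position()).round(2))
print(ctrl.movel(fp(-15,0,40.5),15,contact_N=20),tof(ctrl.current_position()).round(2));ctrl.hold(.2);st()
ctrl.set_gripper(40);p=tof(ctrl.current_position())
ctrl.movel(fp(p[0],p[1],160),150)
ctrl.movep([450,-150,300],best([450,-150,300],0));ctrl.hold(.3)
s=cap("side","s23full");t=cap("top","t23full");crop(s,190,150,110,100,7,"s23f");crop(t,130,145,150,75,5,"t23")
crop(t,135,165,75,50,10,"t23f")
st()
E
```

```text
False
t 85.4 p [540.8 260.7  41.5] F [-0.2  0.1 -0.7] M [ 0.04 -0.02 -0.02] gap 44.9
t 86.0 p [540.9 260.6  41.3] F [ 0.5 -0.2  2.7] M [-0.06  0.01 -0.01] gap 19.6
[-9.67 76.99 41.32]
False [-10.83  77.39  41.63]
t 86.7 p [539.7 260.9  41.7] F [ 6.8 -2.6  1.7] M [-0.36 -1.21 -0.05] gap 19.2
False
t 91.0 p [549.8 184.1  41.5] F [1.3 0.2 4. ] M [-0.01  0.   -0.  ] gap 19.6
[-9.550e+00  3.000e-02  4.146e+01]
False [-1.032e+01  4.000e-02  4.180e+01]
t 91.6 p [549.  184.1  41.8] F [6.7 0.5 2.7] M [ 0.05 -1.11 -0.01] gap 19.4
t 94.7 p [ 450.2 -149.6  299.8] F [ 0.1  0.5 -1. ] M [0.04 0.03 0.03] gap 40.1
```

View pics/t23f.png

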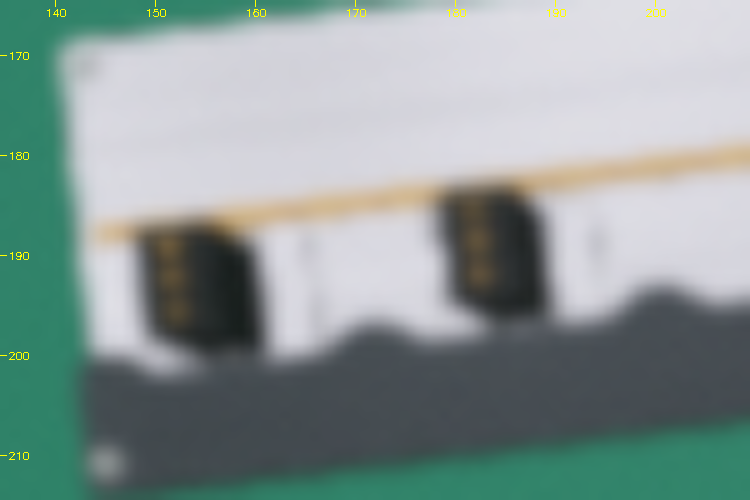

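View pics/s23f.png

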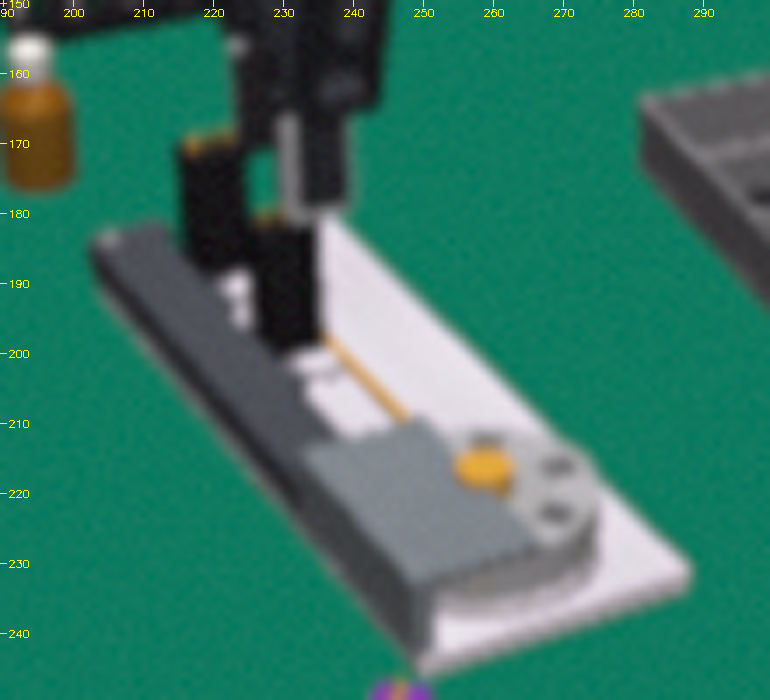

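View pics/t23full.png

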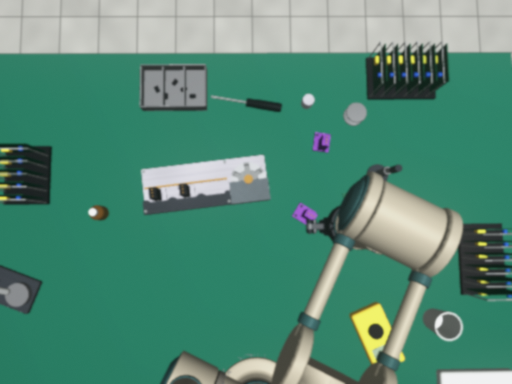

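```bash
python3 - <<'E'
from rob import *
s=cap("side");crop(s,290,230,80,100,5,"s24")
print(np.round(ctrl.current_joint_pos(),2));ctrl.finish_job();print(ctrl.current_clock())
E
```

```text
[-0.47  0.09  1.58  0.    1.48 -2.04]
the job is handed in; nothing more can be done
the job is handed in; nothing more can be done
```

I loaded both black power modules present (I left the purple look-alikes alone), screwed the collar to its stop with the turning bar, and put the bar back. I then handed in the job at about 95 s of the 210 s allowed. There was no third module on the bench.

- **Modules:** they went into pocket1 and pocket2, each slid under the lip until it met the back wall; pocket0 stays empty.
- **Collar:** four insertions of the bar turned it clockwise to its stop. In the last hole the force rose to 9.6 N with the collar no longer turning, against about 1.5 N while it turned freely. The brass locking bar now shows along the row behind the modules.
- **Turning bar:** it is back upright in its holder, released at full depth.

**What went wrong on the way:**
- **Bar slipped:** it tilted about 4° in the grip when it first met the stop. I corrected the tool angle and repeated the stop test in a fresh hole.
- **Module shifted:** after the collar work, the pocket2 module showed about 2.5 mm sideways and turned about 5°. I don't know what moved it. With the bar already back in its holder, I straightened it and pressed both modules home again with about 7 N.

**Last checks:** the final pictures show both modules square and home, the collar still at its stop angle, and the flux bottle standing where it was. The two cameras disagreed by 2–3 mm at the fixture, so I relied on the top camera after checking it against the held module. I saved one last picture of the holder just before handing in but did not view it. The bar being upright rests on the picture taken right after I released it.

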